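Clear, load, cover and start the bench curing station

ROBOT

A 6-joint arm with a two-finger parallel gripper is mounted at the origin on the work surface. World frame = base frame: x ahead of the robot, y to its left, z up, the work surface at z = 0. Lengths are in m, angles in rad, forces in N, time in s.
With the tool pointing down it reaches from about 0.3 to 0.875 m from the base axis. Payload 6.4 kg.
Tool frame: the origin (TCP) lies at the very end of the fingers, on their centre line; the grasp point (between the pads) lies 19 mm behind it; z points along the fingers, y is the line along which they close (so a half turn about z gives the same grasp; the last joint's range is limited). The gripper opens to 88 mm and grips with 3 to 60 N. Pads are 18 mm wide; open, the fingers measure 123 mm over their backs; the gripper's body (75 mm by 187 mm) begins 45 mm behind the grasp point.
Start: joints at [0.911, 0.181, 1.607, -0, 1.354, -0.206], TCP at [0.252, 0.517, 0.239] pointing down, gripper open.
Joint ranges: [-2.99, 2.99], [-0.89, 2.07], [0.3, 2.58], [-1.14, 4.28], [0, 2.63], [-3.12, 3.12]. Speed limits (rad/s): [2.57, 2.57, 3.01, 3.14, 3.14, 3.14].

INTERFACE

Orientations are given as [roll, pitch, yaw] about the fixed x, y, z axes, in that order (R = Rz(yaw) Ry(pitch) Rx(roll)).
In Python, from bench import ctrl gives the robot as it stands.
- The arm moves only by the tool drive_tool, never from a script. Its argument "targets" is a list of rows, each an object with "turn": the turn, a rotation vector about the tool's x, y, z scaled (see below), a list of three; "travel": the shift along the tool's x, y, z scaled (see below), a list of three; "gripper": the closure, from -1 (fully open) to 1 (shut). In form: [{"turn": [wx, wy, wz], "travel": [dx, dy, dz], "gripper": gripper}, ...]. A call has 1 to 20 rows; each row shifts and turns the commanded pose from where the row before left it, along the tool's axes as they then stand; what a row does not reach is not made up. The controller multiplies each number of a shift by 0.2 m and each number of a turn by pi rad. A row lasts 1/10 s, in which the tool goes at most 50 mm and 8.59 degrees, less where a joint would pass 70% of its speed; a pose out of reach is approached as far as the arm can. A call with a number of a shift or a turn outside -1 to 1 is refused whole. A call with a gripper value outside its range is refused whole. The fingers move at their own pace and stop on an object; "squeeze" is the grip in N (left out, the last holds). Time passes only in rows, so rows that do not move let the fingers close. It gives the time, the measured TCP pose, the force, the opening and the grip force at its end, in the units of the state.
- ctrl.get_obs(): the state, without advancing time (a new reading comes with each control period).
- ctrl.camera(name): name is "scene" or "top" or "wrist"; returns (picture, depth): 384x512x3 uint8, red, green, blue; 384x512 float32, m along the optical axis (not along the pixel's ray), 0 where there is no reading.
- ctrl.camera_params(name): a dict with "mtx" (3x3 intrinsics, pixels), "dist" ([k1, k2, p1, p2, k3] as OpenCV has them; the pictures are not rectified), "R" (3x3) and "t" (3): a world point X has camera coordinates R X + t. Camera axes: x right, y down, z forward; pixel columns grow to the right and rows downward; lengths in m; the calibration is good to about 2 mm. A picture is of the moment at which its call begins: read the wrist's pose just before it. camera_params takes no time and is no camera call; for the wrist camera it gives the pose at the moment of the call.
- ctrl.hand_in(): hands the job in; it is judged then, once.
The state is a dict: "t": time; "q": joint angles; "joint_vel": joint speeds; "tau": joint torques, N m; "eef_pos": TCP position; "eef_rot": TCP orientation; "ft_force": force on the tool from outside, world axes, zero at the start; "torque": the same for the moment, N m; "gripper_width": opening from 0.0 (shut) to 1.0 (fully open); "grasp_force": force on a finger pad.
Only numpy, scipy, OpenCV 4.12 (cv2) and the standard library are available. Lean on these libraries where they do the work, as an engineer would, in place of code of your own. Each camera call takes 0.05 s, during which the arm holds its last target. There are 200 camera calls.

TASK

The curing lamp still stands over the dish: swing it aside until its head is completely clear of the round aluminium dish, then put every glued sensor housing that lies on the bench into that dish. Then set the clear cover on the dish so that it is seated level in the rim, after that swing the lamp back so that its head stays centred over the covered dish, and finally press the start button on the station's control box fully down and let go. Leave the screwdriver, the glue tube and the yellow screw tray where they are.

Things in the scene. Friction and masses are not known exactly. Their poses are not given: they have to be found in the camera images.
- dish_rim (a point): centre of the mouth of the fixed round aluminium dish, 65 mm above the bench: outer radius 64 mm, inner 60 mm, inner floor 52 mm below the rim. Part of the fixed curing station (grey base plate 8 mm thick), whose place and yaw differ in each run. x axis points from the dish to the lamp post (220 mm away), y to the control box's side, z up
- dish_floor (a point): centre of the dish's inner floor, 13 mm above the bench
- cover: loose round cover, clear pane in a grey frame, 160 g: disc radius 69 mm, 5 mm thick; step below it, radius 55 mm, 6 mm deep, that drops inside the rim; black knob on top, diameter 22 mm, 28 mm tall. Starts lying on its step. Origin: centre of the step's underside, z up; disc underside at 6 mm, disc top 11 mm, knob top 39 mm. Seated, the disc rests on the rim, origin 6 mm below it
- lamp (a joint): angle (rad) of the lamp's swing arm about its upright post: 0 when the lamp head is exactly over the dish, positive when the head is swung to the control box's side (seen from above, growing is clockwise). Starts at -0.25 to 0.25; range -0.9 to 1.25. Stiff: stays where it is left; about 2 to 3 N at the lamp head moves it
- lamp_grip (a point): point to grip the lamp: on the black upright cylindrical handle on top of the lamp head, diameter 18 mm, rising from 195 to 240 mm above the bench; this point is at 221 mm, 220 mm from the post's axis
- lamp_head (a point): centre of the lamp head's underside, 160 mm above the bench. White head, radius 36 mm, from 160 to 195 mm, carried by a flat bar at 182 to 194 mm from the post; it passes well above the covered dish
- lamp_hinge (a point): point on the lamp's upright hinge axis (the post, top 203 mm above the bench), at 185 mm
- start (a joint): travel (m) of the start button: 0 up, 0.006 fully down; springs back; about 5 N presses it fully down
- start_top (a point): centre of the top of the start button: grey round button of radius 14 mm in a black collar on the station's small grey control box (54 x 54 mm, top at 30 mm), its centre 90 mm along x and 120 mm along y from dish_rim's centre; this point is 52 mm above the bench; pressed along -z
- screwdriver: bystander: screwdriver about 200 mm long with a thick red handle, lying on the bench across the robot's forward direction; origin near its middle
- glue_tube: bystander: glue tube about 130 x 34 x 12 mm with a red cap lying on the bench; origin: centre of the underside
- screw_tray: bystander: small open yellow tray 120 x 90 x 50 mm; origin: centre of the underside
- sensor1: loose white sensor housing: flange 34 x 20 x 4 mm, on it a block 22 x 20 mm reaching 19 mm above the underside, then a dark round boss, diameter 14 mm, up to 23 mm; 30 g. Stands flange down at any yaw at the start. Origin: centre of the underside; x along the 34 mm length, z up through the boss. 3 to 5 of the five are present in a run
- sensor2: loose white sensor housing: flange 34 x 20 x 4 mm, on it a block 22 x 20 mm reaching 19 mm above the underside, then a dark round boss, diameter 14 mm, up to 23 mm; 30 g. Stands flange down at any yaw at the start. Origin: centre of the underside; x along the 34 mm length, z up through the boss. 3 to 5 of the five are present in a run
- sensor3: loose white sensor housing: flange 34 x 20 x 4 mm, on it a block 22 x 20 mm reaching 19 mm above the underside, then a dark round boss, diameter 14 mm, up to 23 mm; 30 g. Stands flange down at any yaw at the start. Origin: centre of the underside; x along the 34 mm length, z up through the boss. 3 to 5 of the five are present in a run
- sensor4: loose white sensor housing: flange 34 x 20 x 4 mm, on it a block 22 x 20 mm reaching 19 mm above the underside, then a dark round boss, diameter 14 mm, up to 23 mm; 30 g. Stands flange down at any yaw at the start. Origin: centre of the underside; x along the 34 mm length, z up through the boss. 3 to 5 of the five are present in a run
- sensor5: loose white sensor housing: flange 34 x 20 x 4 mm, on it a block 22 x 20 mm reaching 19 mm above the underside, then a dark round boss, diameter 14 mm, up to 23 mm; 30 g. Stands flange down at any yaw at the start. Origin: centre of the underside; x along the 34 mm length, z up through the boss. 3 to 5 of the five are present in a run
Things that resemble listed ones, but are neither listed nor needed, are in the scene too. Of the things that look like the cover, take the one that is farthest from the robot's base at the start.

How it is judged:
By the outcome, as a careful person would: the job done as asked, in the order asked, and still so for the second after the job is handed in, with the robot touching nothing.
Of sensor1, sensor2, sensor3, sensor4, sensor5 only 3 to 5 are there at a start; the rules pass over those that are not, and their reading is None.
At some moment in a run one of sensor1, sensor2, sensor3, sensor4, sensor5, cover may be knocked a few centimetres aside while the robot is not near it.
Once in a run the grip may slacken for a moment while it holds something.
It also fails if it takes over 208 s, if anything falls off the work surface, if the arm or the gripper's body presses on something with over 40 N, if the wrist force passes 120 N, or if a joint passes its speed limit or range.

## Working session

There is one attempt and no reset: what is moved stays moved. The work goes in short steps, Python scripts to look and compute and a tool call to move; the robot and the scene stay as the last step left them, time stands still between calls to the robot, and variables do not carry over. Pictures are saved under pics/ and viewed, at most 14 in all, crops included, and the job is handed in when it is done.

Besides the shell and the picture viewer there is one more tool, called after "Request:" by a JSON object that holds its "op" and its "data", one argument or row to a line. drive_tool: Moves the arm, as the interface text tells. Shifts and turns lie within -1 to 1; 1 stands for 0.2 m of shift or pi rad of turn. Its arguments: {"type":"object","properties":{"targets":{"type":"array","items":{"type":"object","properties":{"turn":{"type":"array","items":{"type":"number","minimum":-1,"maximum":1}},"travel":{"type":"array","items":{"type":"number","minimum":-1,"maximum":1}},"gripper":{"type":"number"}}}},"squeeze":{"type":"number"}},"required":["targets"]}

```bash
ls; mkdir -p pics; python3 - <<'E'
from bench import ctrl
import cv2,numpy as np
o=ctrl.get_obs();print(o)
for n in("top","scene"):
    p,d=ctrl.camera(n);np.savez(f"/tmp/{n}0.npz",p=p,d=d)
    P=ctrl.camera_params(n);print(n,P)
    cv2.imwrite(f"pics/{n}0.png",cv2.resize(p[:,:,::-1],(800,600),interpolation=cv2.INTER_CUBIC))
E
```

```text
pics
{'t': 0.0, 'q': array([ 9.10699237e-01,  1.81540201e-01,  1.60794341e+00,  6.06226135e-06,
        1.35376002e+00, -2.06269461e-01]), 'joint_vel': array([-5.18146239e-05,  4.41951202e-04, -1.43936167e-04,  3.90123133e-04,
       -9.17022053e-04, -6.38406621e-04]), 'tau': array([ 3.10106025e-04, -4.33868694e+01, -3.41850185e+01,  7.02569867e-02,
        3.86157038e-02, -9.77186187e-05]), 'eef_pos': array([0.2517417 , 0.51641255, 0.2378418 ]), 'eef_rot': array([-3.13997788e+00, -3.43929193e-04,  2.68776344e+00]), 'ft_force': array([-0.5437558 , -0.30572339, -0.26714625]), 'torque': array([ 0.00679655, -0.05546579, -0.02658448]), 'grasp_force': 0.0, 'gripper_width': 0.9962399436842133}
top {'mtx': array([[477.53525817,   0.        , 258.50244871],
       [  0.        , 477.53525817, 192.41322458],
       [  0.        ,   0.        ,   1.        ]]), 'dist': array([0.0493886, 0.       , 0.       , 0.       , 0.       ]), 'R': array([[-1.41555970e-03, -9.99989464e-01,  4.36670228e-03],
       [-9.90456439e-01,  8.00223095e-04, -1.37823811e-01],
       [ 1.37818865e-01, -4.52012622e-03, -9.90447136e-01]]), 't': array([-0.00498444,  0.48960087,  1.51176282])}
scene {'mtx': array([[408.48148354,   0.        , 257.99101839],
       [  0.        , 408.48148354, 195.21332627],
       [  0.        ,   0.        ,   1.        ]]), 'dist': array([-0.01983948,  0.        ,  0.        ,  0.        ,  0.        ]), 'R': array([[-0.67815137,  0.73468584, -0.01863965],
       [ 0.54366619,  0.48444213, -0.68537793],
       [-0.49450763, -0.47492372, -0.72794894]]), 't': array([ 0.32218828, -0.15785561,  1.4039937 ])}
```

View pics/top0.png

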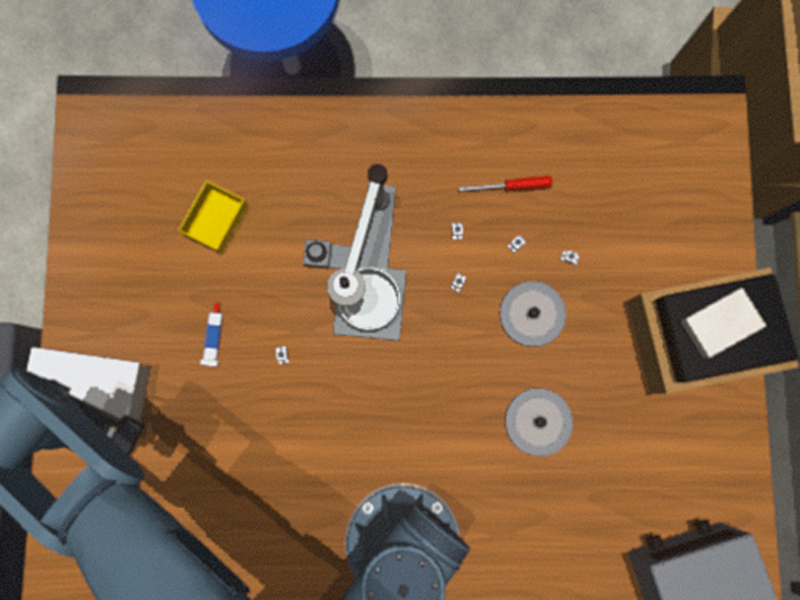

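View pics/scene0.png

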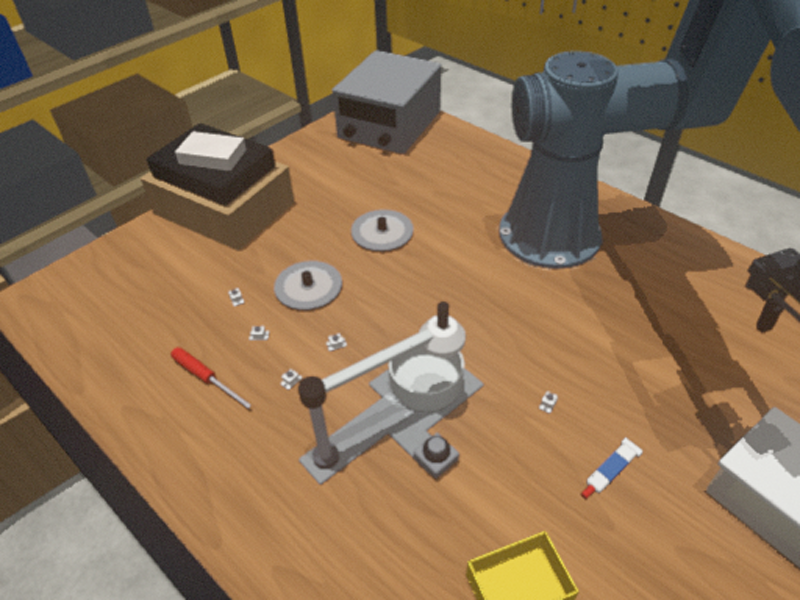

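The top view (800x600 px) shows five sensors at (457,231), (517,243), (570,257), (458,282) and (282,355). The dish is at (370,300), the lamp handle at (345,283), the post at (377,175) and the control box at (317,252).

There are two cover-like discs, at (533,313) and (540,422). The base is at (405,540), so the one at (533,313) is farther away and is the one to take. I'll check that in a crop later.

```bash
cat > h.py <<'E'
from bench import ctrl
import cv2,numpy as np
from scipy.spatial.transform import Rotation as Ro
def rays(P,uv):
    n=cv2.undistortPoints(np.asarray(uv,float).reshape(-1,1,2),P["mtx"],np.array(P["dist"])).reshape(-1,2)
    return np.c_[n,np.ones(len(n))]
def plane(P,uv,z):
    r=rays(P,uv)@P["R"]; c=-P["R"].T@P["t"]
    return c+r*((z-c[2])/r[:,2])[:,None]
def cloud(P,d):
    v,u=np.mgrid[:d.shape[0],:d.shape[1]]
    X=(rays(P,np.c_[u.ravel(),v.ravel()])*d.reshape(-1,1)-P["t"])@P["R"]
    X[d.ravel()<=0]=np.nan
    return X.reshape(d.shape+(3,))
def circ(xy):
    A=np.c_[2*xy,np.ones(len(xy))];s=np.linalg.lstsq(A,(xy**2).sum(1),rcond=None)[0]
    return s[:2],np.sqrt(s[2]+s[:2]@s[:2])
def goal(pos,yaw):
    """tool-frame shift (in units of 0.2 m) and z turn to reach pos with tool down, from the measured pose"""
    o=ctrl.get_obs();R=Ro.from_euler("xyz",o["eef_rot"])
    t=R.inv().apply(np.array(pos)-o["eef_pos"])/0.2
    w=(R.inv()*Ro.from_euler("xyz",[np.pi,0,yaw])).as_rotvec()/np.pi
    return t.round(3),w.round(4)
E
python3 - <<'E'
from h import *
for n in("top","scene"):
    f=np.load(f"/tmp/{n}0.npz");P=ctrl.camera_params(n);X=cloud(P,f["d"]);p=f["p"].astype(int)
    z=X[...,2];sp=p.max(2)-p.min(2);br=p.mean(2)
    reg=(X[...,0]>.3)&(X[...,0]<1.0)&(abs(X[...,1])<.5)
    print(n,"bench z",np.nanmedian(z[reg]))
    k=reg&(br<60)&(z>.235);print("handle",k.sum(),X[k].mean(0),X[k].std(0))
    k=reg&(br<70)&(z>.19)&(z<.215)&(X[...,0]>.75);print("post",k.sum(),X[k].mean(0),X[k].std(0))
    k=reg&(z>.059)&(z<.069)&(X[...,0]<.72);xy=X[k][:,:2];print("rim",k.sum(),circ(xy),X[k].mean(0))
    k=reg&(z>.044)&(z<.058)&(X[...,1]>.11);print("button",k.sum(),np.median(X[k],0) if k.any() else 0)
    k=reg&(sp<25)&(z>.006)&(z<.03)
    m,l,s,c=cv2.connectedComponentsWithStats(k.astype(np.uint8))
    for i in range(1,m):
        if s[i,4]>12: print(s[i],c[i].round(1),np.median(X[l==i],0).round(4),np.nanmax(z[l==i]).round(3))
E
```

```text
top bench z 0.001570842129476538
handle 147 [0.33346568 0.43448283 0.51628882] [0.06298127 0.12748561 0.10754687]
post 0 [nan nan nan] [nan nan nan]
rim 163 (array([ 0.50000068, -0.21182212]), np.float64(0.2787156946025728)) [ 0.48088137 -0.09930558  0.06401287]
button 235 [0.63214869 0.35976215 0.05022186]
[228 119  32  71 689] [243.5 152.6] [0.6225 0.0425 0.0103] 0.029
[294 118  29   4  47] [307.5 119.8] [ 0.737  -0.1714  0.0157] 0.023
[289 143   7   9  45] [292.4 147.1] [ 0.6432 -0.1194  0.0199] 0.028
[326 151  10  10  50] [330.5 155.2] [ 0.6152 -0.2431  0.0198] 0.03
[194 155  31  17 182] [213.5 164.1] [0.5872 0.1388 0.0117] 0.03
[359 161  11   8  48] [364.4 164.2] [ 0.5848 -0.3541  0.0207] 0.029
[218 174  37  36 782] [238.7 193.2] [0.4845 0.0583 0.014 ] 0.029
[289 176   9  10  50] [292.9 180.3] [ 0.5322 -0.1185  0.0194] 0.029
[ 320  180   42   42 1213] [340.6 200.5] [ 0.4647 -0.2735  0.0117] 0.03
[213 191  45  27 279] [236.3 208.8] [0.4346 0.0615 0.0096] 0.03
[132 200  10   9  57] [137.5 203.8] [0.455  0.3882 0.0122] 0.018
[129 222  11  12  83] [134.3 228.2] [0.3767 0.3969 0.0114
[... 762 characters left out ...]
5351 -0.1137  0.0184] 0.025
[251 223  43  28 842] [271.5 237.7] [0.4769 0.0536 0.0126] 0.03
[181 237  11  10  67] [185.7 241.4] [ 0.647  -0.1129  0.0175] 0.024
[ 192  236  117   73 2096] [248.1 275. ] [0.6002 0.0739 0.0083] 0.03
[134 241  26  20  71] [146.3 250.5] [ 0.7374 -0.1718  0.014 ] 0.018
[347 251   9  12  70] [350.9 256.2] [0.3855 0.2524 0.0175] 0.025
[394 280  17  16 135] [401.8 287.7] [0.3759 0.399  0.0119] 0.017
[376 301  15  14 110] [382.5 307.3] [0.4551 0.3916 0.0122] 0.017<stdin>:8: RuntimeWarning: Mean of empty slice.
  ret = um.true_divide(
  ret = _var(a, axis=axis, dtype=dtype, out=out, ddof=ddof,
  arrmean = um.true_divide(arrmean, div, out=arrmean,
  ret = um.true_divide(
```

```bash
python3 - <<'E'
from h import *
for n in("top","scene"):
    f=np.load(f"/tmp/{n}0.npz");P=ctrl.camera_params(n);X=cloud(P,f["d"]);p=f["p"].astype(int)
    z=X[...,2];sp=p.max(2)-p.min(2);br=p.mean(2);x,y=X[...,0],X[...,1]
    reg=(x>.35)&(x<.95)&(y>-.1)&(y<.22)
    k=reg&(z>.228)&(z<.25);print(n,"handle",k.sum(),X[k].mean(0).round(4),X[k].std(0).round(4))
    k=reg&(z>.196)&(z<.212)&(x>.65);print("post",k.sum(),X[k].mean(0).round(4),X[k].std(0).round(4),circ(X[k][:,:2]))
    k=reg&(z>.060)&(z<.069)&(x<.6)&(x>.35);q=X[k][:,:2]
    for _ in range(4):
        c,r=circ(q);e=abs(np.hypot(*(q-c).T)-r);q=q[e<.006]
    print("rim",k.sum(),len(q),c.round(4),r.round(4))
    k=reg&(z>.047)&(z<.058)&(y>.1)&(x>.5)&(x<.65);print("button",k.sum(),X[k].mean(0).round(4),X[k].std(0).round(4))
    # cover rim ellipse by depth/color
    k=((z>.005)&(z<.016)&(sp<25)&(abs(x-.468)<.1)&(abs(y+.27)<.1)).astype(np.uint8)
    cs=max(cv2.findContours(k,0,cv2.CHAIN_APPROX_NONE)[0],key=cv2.contourArea)
    W=plane(P,cs.reshape(-1,2),.011)[:,:2];print("cover",circ(W))
    k=(z>.028)&(z<.045)&(abs(x-.468)<.04)&(abs(y+.27)<.04);print("knob",k.sum(),X[k].mean(0).round(4))
t=cv2.imread("pics/top0.png")
f=np.load("/tmp/top0.npz")["p"][:,:,::-1]
cv2.imwrite("pics/crop1.png",cv2.resize(f[100:300,160:400],(720,600),interpolation=cv2.INTER_CUBIC))
E
```

```text
top handle 32 [0.4976 0.1049 0.2403] [0.0043 0.0044 0.0028]
post 162 [0.7016 0.048  0.202 ] [0.0179 0.0099 0.0033] (array([0.69282484, 0.05180674]), np.float64(0.022540544533529345))
rim 105 105 [0.4914 0.0675] 0.0618
button 56 [0.5905 0.1772 0.0523] [0.0079 0.0074 0.0027]
cover (array([ 0.4663337 , -0.27352432]), np.float64(0.06570896718438181))
knob 34 [ 0.4661 -0.2732  0.0387]
scene handle 59 [0.501  0.1069 0.2365] [0.0047 0.0049 0.0036]
post 208 [0.7102 0.0497 0.2017] [0.01   0.0096 0.0017] (array([0.70824103, 0.04944325]), np.float64(0.014038838771866262))
rim 143 143 [0.4927 0.0679] 0.0617
button 153 [0.5699 0.1569 0.0513] [0.034  0.0306 0.0028]
cover (array([ 0.46702943, -0.27079245]), np.float64(0.06654955437800493))
knob 39 [ 0.4673 -0.2693  0.0362]
```

View pics/crop1.png

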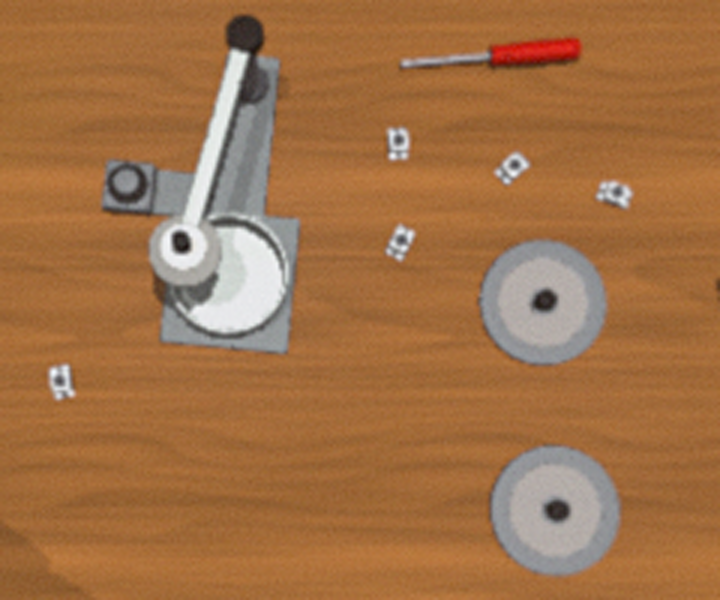

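The crop confirms it: the cover to take is at crop (543,300) and its look-alike is at (556,510), nearer the base. Measured points are the dish at (0.492,0.068), the post at (0.710,0.049) and the handle at (0.4995,0.106). The dish–post distance of 0.219 m and the handle radius of 0.2186 m both agree with the given sizes. The lamp angle is about 0.18.

```bash
python3 - <<'E'
from h import *
print(goal([.4995,.106,.29],2.877)); P=ctrl.camera_params("wrist");c=-P["R"].T@P["t"];R=Ro.from_euler("xyz",ctrl.get_obs()["eef_rot"])
print("cam in tool",R.inv().apply(c-ctrl.get_obs()["eef_pos"]),(P["R"]@R.as_matrix()).round(3),P["mtx"],P["dist"])
E
```

```text
(array([-2.013, -1.302, -0.259]), array([-0.0005, -0.0001, -0.0602]))
cam in tool [ 0.0829435  -0.0002056  -0.14533329] [[-0.001  1.    -0.   ]
 [-0.948 -0.001 -0.319]
 [-0.319  0.     0.948]] [[338.29742189   0.         254.37044123]
 [  0.         338.29742189 188.99666196]
 [  0.           0.           1.        ]] [0.01774908 0.         0.         0.         0.        ]
```

Request:
{"op": "drive_tool", "data": {
  "targets": [
    {"travel": [0, 0, -0.13], "gripper": -1},
    {"travel": [0, 0, -0.13], "gripper": -1},
    {"travel": [-0.168, -0.1085, 0], "gripper": -1},
    {"travel": [-0.168, -0.1085, 0], "gripper": -1},
    {"travel": [-0.168, -0.1085, 0], "gripper": -1},
    {"travel": [-0.168, -0.1085, 0], "gripper": -1},
    {"travel": [-0.168, -0.1085, 0], "gripper": -1},
    {"travel": [-0.168, -0.1085, 0], "gripper": -1},
    {"travel": [-0.168, -0.1085, 0], "gripper": -1},
    {"travel": [-0.168, -0.1085, 0], "gripper": -1},
    {"travel": [-0.168, -0.1085, 0], "gripper": -1},
    {"travel": [-0.168, -0.1085, 0], "gripper": -1},
    {"travel": [-0.168, -0.1085, 0], "gripper": -1},
    {"travel": [-0.168, -0.1085, 0], "gripper": -1},
    {"turn": [0, 0, -0.03], "travel": [0, 0, 0], "gripper": -1},
    {"turn": [0, 0, -0.03], "travel": [0, 0, 0], "gripper": -1},
    {"travel": [0, 0, 0], "gripper": -1},
    {"travel": [0, 0, 0], "gripper": -1}
  ]
}}

```text
validation failed for argument at $.ta...
```

```bash
cat >> h.py <<'E'
def snap(n,save=None):
    P=ctrl.camera_params(n);p,d=ctrl.camera(n)
    if save: cv2.imwrite(f"pics/{save}.png",cv2.resize(p[:,:,::-1],(800,600),interpolation=cv2.INTER_CUBIC))
    return P,p.astype(int),d,cloud(P,d)
E
python3 - <<'E'
from h import *
o=ctrl.get_obs();print(o["t"],o["eef_pos"],o["eef_rot"])
P,p,d,X=snap("wrist","w1");z=X[...,2];br=p.mean(2)
k=(z>.23)&(z<.25)&(abs(X[...,0]-.5)<.03)&(abs(X[...,1]-.106)<.03);print("handle",k.sum(),X[k].mean(0),X[k].std(0))
k=(z>.06)&(z<.07);q=X[k][:,:2];q=q[np.hypot(*(q-[.492,.0677]).T)<.08]
for _ in range(5):
    c,r=circ(q);q=q[abs(np.hypot(*(q-c).T)-r)<.005]
print(len(q),c,r)
print(goal([.4995,.106,.202],2.877))
E
```

```text
0.1 [0.25177493 0.5164425  0.23793388] [-3.14012909e+00 -3.31121104e-04  2.68779276e+00]
handle 0 [nan nan nan] [nan nan nan]
0 [0. 0.] 0.0
(array([-2.013, -1.302,  0.181]), array([-0.0004, -0.0001, -0.0602]))<stdin>:4: RuntimeWarning: Mean of empty slice.
  ret = um.true_divide(
  ret = _var(a, axis=axis, dtype=dtype, out=out, ddof=ddof,
  arrmean = um.true_divide(arrmean, div, out=arrmean,
  ret = um.true_divide(
```

View pics/w1.png

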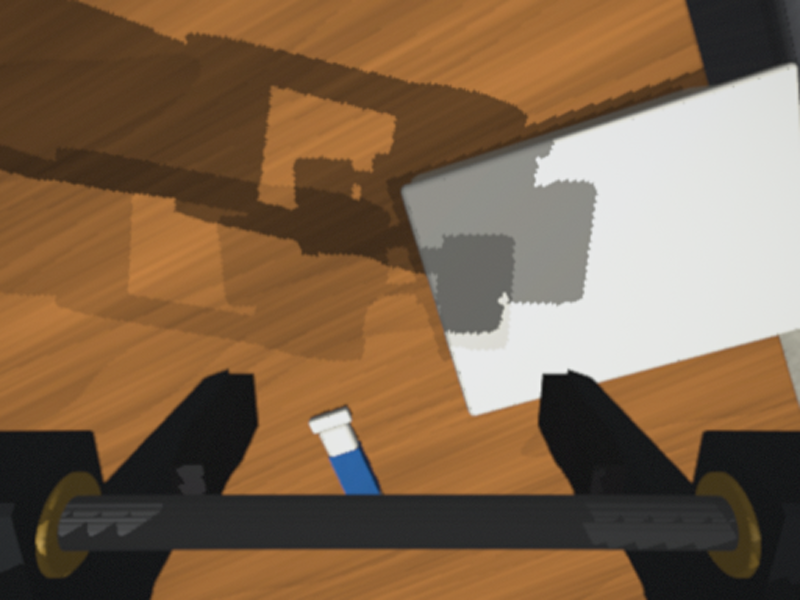

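The move was refused and the arm stayed put, probably because every row needs all its fields. The wrist picture shows only the bench, a white box and the glue tube's end at (340,430). I'll resend with complete rows.

Request:
{"op": "drive_tool", "data": {
  "targets": [
    {"turn": [0, 0, 0], "travel": [0, 0, -0.13], "gripper": -1},
    {"turn": [0, 0, 0], "travel": [0, 0, -0.13], "gripper": -1},
    {"turn": [0, 0, 0], "travel": [-0.168, -0.1085, 0], "gripper": -1},
    {"turn": [0, 0, 0], "travel": [-0.168, -0.1085, 0], "gripper": -1},
    {"turn": [0, 0, 0], "travel": [-0.168, -0.1085, 0], "gripper": -1},
    {"turn": [0, 0, 0], "travel": [-0.168, -0.1085, 0], "gripper": -1},
    {"turn": [0, 0, 0], "travel": [-0.168, -0.1085, 0], "gripper": -1},
    {"turn": [0, 0, 0], "travel": [-0.168, -0.1085, 0], "gripper": -1},
    {"turn": [0, 0, 0], "travel": [-0.168, -0.1085, 0], "gripper": -1},
    {"turn": [0, 0, 0], "travel": [-0.168, -0.1085, 0], "gripper": -1},
    {"turn": [0, 0, 0], "travel": [-0.168, -0.1085, 0], "gripper": -1},
    {"turn": [0, 0, 0], "travel": [-0.168, -0.1085, 0], "gripper": -1},
    {"turn": [0, 0, 0], "travel": [-0.168, -0.1085, 0], "gripper": -1},
    {"turn": [0, 0, 0], "travel": [-0.168, -0.1085, 0], "gripper": -1},
    {"turn": [0, 0, -0.03], "travel": [0, 0, 0], "gripper": -1},
    {"turn": [0, 0, -0.03], "travel": [0, 0, 0], "gripper": -1},
    {"turn": [0, 0, 0], "travel": [0, 0, 0], "gripper": -1},
    {"turn": [0, 0, 0], "travel": [0, 0, 0], "gripper": -1}
  ],
  "squeeze": 20
}}

```text
t: 1.95
eef_pos: [0.5002, 0.1061, 0.2905]
eef_rot: [-3.141, -0.0, 2.874]
ft_force: [0.1, -0.2, 0.1]
gripper_width: 1.0
grasp_force: 0.0
```

```bash
python3 - <<'E'
from h import *
o=ctrl.get_obs();print(o["t"],o["eef_pos"],o["eef_rot"])
P,p,d,X=snap("wrist","w2");z=X[...,2];br=p.mean(2)
k=(z>.23)&(z<.25)&(abs(X[...,0]-.5)<.04)&(abs(X[...,1]-.106)<.04);print("handle",k.sum(),np.median(X[k],0))
k=(z>.06)&(z<.07);q=X[k][:,:2];q=q[np.hypot(*(q-[.492,.0677]).T)<.08]
for _ in range(5):
    c,r=circ(q);q=q[abs(np.hypot(*(q-c).T)-r)<.005]
print(len(q),c,r)
E
```

```text
1.95 [0.50015186 0.10607182 0.29053543] [-3.14149232e+00 -3.47272486e-04  2.87388602e+00]
handle 693 [0.49476764 0.10588796 0.23908138]
999 [0.48928154 0.0685746 ] 0.06165082057850304
```

View pics/w2.png

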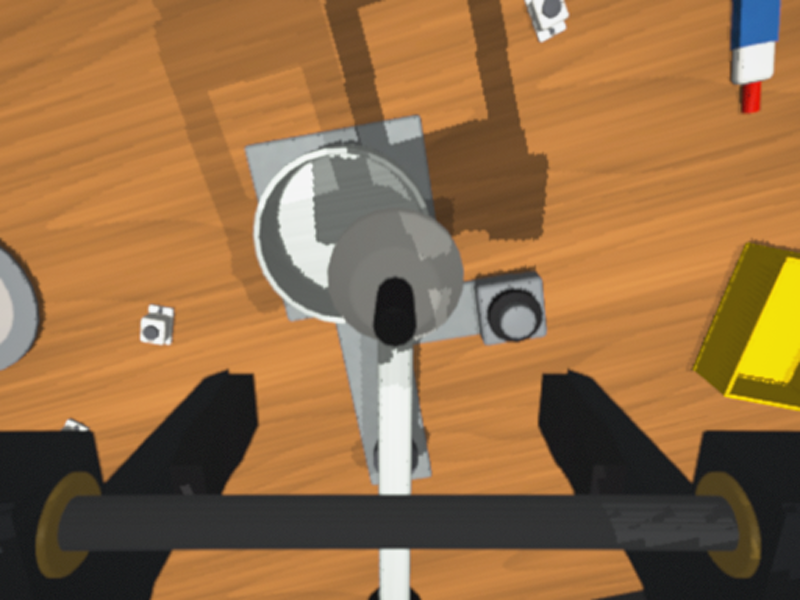

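The wrist view shows the handle at (395,310) midway between the fingers, with the arm bar running straight down. The dish centre is about (345,230), offset as expected. I'll descend, grip the handle and swing the lamp towards the control box.

Request:
{"op": "drive_tool", "data": {
  "targets": [
    {"turn": [0, 0, 0], "travel": [0.01, 0, 0.15], "gripper": -1},
    {"turn": [0, 0, 0], "travel": [0, 0, 0.15], "gripper": -1},
    {"turn": [0, 0, 0], "travel": [0, 0, 0.14], "gripper": -1},
    {"turn": [0, 0, 0], "travel": [0, 0, 0], "gripper": 1},
    {"turn": [0, 0, 0], "travel": [0, 0, 0], "gripper": 1},
    {"turn": [0, 0, 0], "travel": [0, 0, 0], "gripper": 1},
    {"turn": [0, 0, 0], "travel": [0, 0, 0], "gripper": 1},
    {"turn": [0, 0, 0], "travel": [0, 0, 0], "gripper": 1},
    {"turn": [0, 0, 0], "travel": [0, 0, 0], "gripper": 1},
    {"turn": [0, 0, 0], "travel": [0, 0, 0], "gripper": 1}
  ],
  "squeeze": 20
}}

```text
t: 3.0
eef_pos: [0.4985, 0.1065, 0.2031]
eef_rot: [3.141, 0.001, 2.876]
ft_force: [0.1, -0.1, 0.4]
gripper_width: 0.387
grasp_force: 0.0
```

Request:
{"op": "drive_tool", "data": {
  "targets": [
    {"turn": [0, 0, 0], "travel": [0, 0, 0], "gripper": 1},
    {"turn": [0, 0, 0], "travel": [0, 0, 0], "gripper": 1},
    {"turn": [0, 0, 0], "travel": [0, 0, 0], "gripper": 1},
    {"turn": [0, 0, 0], "travel": [0, 0, 0], "gripper": 1},
    {"turn": [0, 0, 0.0127], "travel": [-0.001, 0.044, 0], "gripper": 1},
    {"turn": [0, 0, 0.0127], "travel": [-0.001, 0.044, 0], "gripper": 1},
    {"turn": [0, 0, 0.0127], "travel": [-0.001, 0.044, 0], "gripper": 1},
    {"turn": [0, 0, 0.0127], "travel": [-0.001, 0.044, 0], "gripper": 1}
  ]
}}

```text
t: 3.8
eef_pos: [0.5106, 0.1394, 0.2027]
eef_rot: [-3.141, 0.001, 2.715]
ft_force: [1.5, -1.4, 0.6]
gripper_width: 0.194
grasp_force: 20.0
```

Request:
{"op": "drive_tool", "data": {
  "targets": [
    {"turn": [0, 0, 0.0255], "travel": [-0.0035, 0.088, 0], "gripper": 1},
    {"turn": [0, 0, 0.0255], "travel": [-0.0035, 0.088, 0], "gripper": 1},
    {"turn": [0, 0, 0.0255], "travel": [-0.0035, 0.088, 0], "gripper": 1},
    {"turn": [0, 0, 0.0255], "travel": [-0.0035, 0.088, 0], "gripper": 1},
    {"turn": [0, 0, 0.0255], "travel": [-0.0035, 0.088, 0], "gripper": 1},
    {"turn": [0, 0, 0.0255], "travel": [-0.0035, 0.088, 0], "gripper": 1},
    {"turn": [0, 0, 0.0255], "travel": [-0.0035, 0.088, 0], "gripper": 1},
    {"turn": [0, 0, 0.0255], "travel": [-0.0035, 0.088, 0], "gripper": 1},
    {"turn": [0, 0, 0], "travel": [0, 0, 0], "gripper": 1},
    {"turn": [0, 0, 0], "travel": [0, 0, 0], "gripper": 1}
  ]
}}

```text
t: 4.8
eef_pos: [0.6064, 0.2398, 0.2028]
eef_rot: [3.14, 0.004, 2.075]
ft_force: [5.7, -6.7, -1.2]
gripper_width: 0.195
grasp_force: 20.0
```

Request:
{"op": "drive_tool", "data": {
  "targets": [
    {"turn": [0, 0, 0], "travel": [0, 0, 0], "gripper": -1},
    {"turn": [0, 0, 0], "travel": [0, 0, 0], "gripper": -1},
    {"turn": [0, 0, 0], "travel": [0, 0, 0], "gripper": -1},
    {"turn": [0, 0, 0], "travel": [0, 0, 0], "gripper": -1},
    {"turn": [0, 0, 0], "travel": [0, 0, 0], "gripper": -1},
    {"turn": [0, 0, 0], "travel": [0, 0, -0.15], "gripper": -1},
    {"turn": [0, 0, 0], "travel": [0, 0, -0.15], "gripper": -1},
    {"turn": [0, 0, 0], "travel": [0, 0, -0.15], "gripper": -1},
    {"turn": [0, 0, 0], "travel": [0, 0, 0], "gripper": -1}
  ]
}}

```text
t: 5.7
eef_pos: [0.6064, 0.2421, 0.2985]
eef_rot: [3.133, 0.003, 2.076]
ft_force: [0.5, 0.3, 1.3]
gripper_width: 0.987
grasp_force: 0.0
```

```bash
python3 - <<'E'
from h import *
print(goal([.385,.22,.2],2.9))
E
```

```text
(array([ 0.44 , -1.027,  0.482]), array([ 0.0023,  0.0019, -0.2622]))
```

Request:
{"op": "drive_tool", "data": {
  "targets": [
    {"turn": [0, 0, 0], "travel": [0.073, -0.171, 0], "gripper": -1},
    {"turn": [0, 0, 0], "travel": [0.073, -0.171, 0], "gripper": -1},
    {"turn": [0, 0, 0], "travel": [0.073, -0.171, 0], "gripper": -1},
    {"turn": [0, 0, 0], "travel": [0.073, -0.171, 0], "gripper": -1},
    {"turn": [0, 0, 0], "travel": [0.073, -0.171, 0], "gripper": -1},
    {"turn": [0, 0, 0], "travel": [0.073, -0.171, 0], "gripper": -1},
    {"turn": [0, 0, -0.044], "travel": [0, 0, 0.07], "gripper": -1},
    {"turn": [0, 0, -0.044], "travel": [0, 0, 0.07], "gripper": -1},
    {"turn": [0, 0, -0.044], "travel": [0, 0, 0.07], "gripper": -1},
    {"turn": [0, 0, -0.044], "travel": [0, 0, 0.07], "gripper": -1},
    {"turn": [0, 0, -0.044], "travel": [0, 0, 0.07], "gripper": -1},
    {"turn": [0, 0, -0.044], "travel": [0, 0, 0.07], "gripper": -1},
    {"turn": [0, 0, 0], "travel": [0, 0, 0], "gripper": -1},
    {"turn": [0, 0, 0], "travel": [0, 0, 0], "gripper": -1}
  ]
}}

```text
t: 7.1
eef_pos: [0.382, 0.2188, 0.2084]
eef_rot: [-3.141, -0.001, 2.902]
ft_force: [0.2, 1.1, -0.4]
gripper_width: 1.002
grasp_force: 0.0
```

```bash
cat >> h.py <<'E'
def sensors(X,p,box,P):
    """white+boss blobs above bench in box (x0,x1,y0,y1) -> boss xy (ray on z=.023), yaw of long axis, extents"""
    z=X[...,2];sp=p.max(2)-p.min(2);x,y=X[...,0],X[...,1]
    k=(z>.0025)&(z<.035)&(sp<35)&(x>box[0])&(x<box[1])&(y>box[2])&(y<box[3])
    k=cv2.morphologyEx(k.astype(np.uint8),cv2.MORPH_OPEN,np.ones((3,3)))
    m,l,s,c=cv2.connectedComponentsWithStats(k);out=[]
    for i in range(1,m):
        if s[i,4]<60: continue
        Q=X[l==i];(cx,cy),(w,h),a=cv2.minAreaRect((Q[:,:2]*1000).astype(np.float32))
        a=np.radians(a if w>h else a+90)
        b=(l==i)&(p.mean(2)<110)&(z>.018);v,u=np.nonzero(b)
        bo=plane(P,[[np.median(u),np.median(v)]],.023)[0] if b.sum()>5 else None
        t=Q[(Q[:,2]>.0165)&(Q[:,2]<.0275)]
        print("px",c[i].round(),"n",s[i,4],"rect",round(cx),round(cy),sorted((round(w,1),round(h,1))),"yaw",round((a+np.pi/2)%np.pi-np.pi/2,3),"boss",b.sum(),None if bo is None else bo.round(4),"top",t.mean(0).round(4))
        out.append((bo,a))
    return out
E
python3 - <<'E'
from h import *
o=ctrl.get_obs();print(o["t"],o["eef_pos"],o["eef_rot"])
P,p,d,X=snap("wrist","w3")
sensors(X,p,(.3,.46,.17,.33),P)
E
```

```text
7.1 [0.38196315 0.21880348 0.20843936] [-3.14116249e+00 -9.07584914e-04  2.90155379e+00]
px [283. 148.] n 541 rect 378 250 [19.8, 33.6] yaw 0.189 boss 154 [0.3777 0.2499 0.023 ] top [0.3773 0.2504 0.0196]
```

View pics/w3.png

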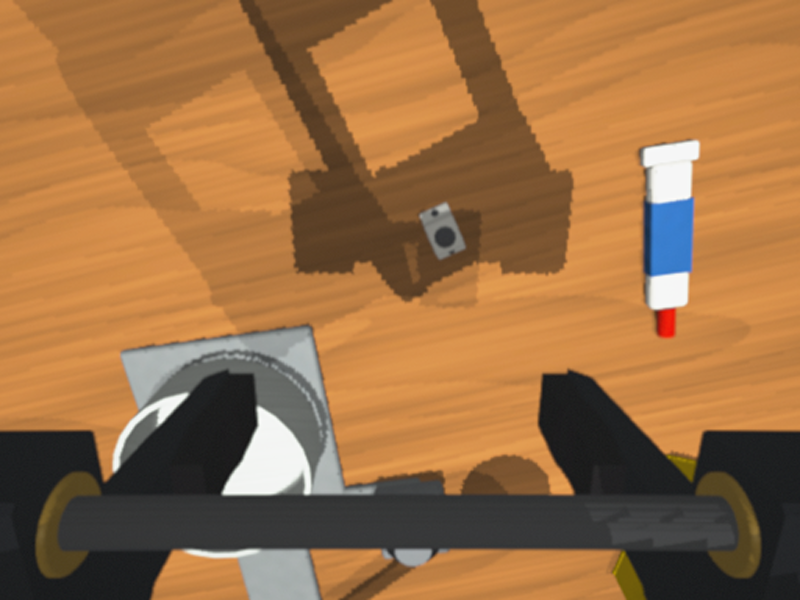

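The sensor is at (440,232) px, measured at (0.378,0.250) with yaw 0.189. Its 33.6x19.8 mm extent matches the 34x20 flange, and nothing is nearby.

```bash
python3 - <<'E'
from h import *
print(goal([.3777,.2500,.006],3.3306))
E
```

```text
(array([0.06 , 0.145, 1.015]), array([ 0.000e+00,  1.000e-04, -1.364e-01]))
```

Request:
{"op": "drive_tool", "data": {
  "targets": [
    {"turn": [0, 0, 0], "travel": [0.06, 0.145, 0.1], "gripper": -0.3},
    {"turn": [0, 0, -0.0341], "travel": [0, 0, 0.165], "gripper": -0.3},
    {"turn": [0, 0, -0.0341], "travel": [0, 0, 0.165], "gripper": -0.3},
    {"turn": [0, 0, -0.0341], "travel": [0, 0, 0.165], "gripper": -0.3},
    {"turn": [0, 0, -0.0341], "travel": [0, 0, 0.165], "gripper": -0.3},
    {"turn": [0, 0, 0], "travel": [0, 0, 0.15], "gripper": -0.3},
    {"turn": [0, 0, 0], "travel": [0, 0, 0.105], "gripper": -0.3},
    {"turn": [0, 0, 0], "travel": [0, 0, 0], "gripper": -0.3},
    {"turn": [0, 0, 0], "travel": [0, 0, 0], "gripper": -0.3}
  ]
}}

```text
t: 8.05
eef_pos: [0.3781, 0.2501, 0.0064]
eef_rot: [3.142, 0.0, -2.951]
ft_force: [0.5, -0.4, 0.1]
gripper_width: 0.65
grasp_force: 0.0
```

Request:
{"op": "drive_tool", "data": {
  "targets": [
    {"turn": [0, 0, 0], "travel": [0, 0, 0], "gripper": 1},
    {"turn": [0, 0, 0], "travel": [0, 0, 0], "gripper": 1},
    {"turn": [0, 0, 0], "travel": [0, 0, 0], "gripper": 1},
    {"turn": [0, 0, 0], "travel": [0, 0, 0], "gripper": 1},
    {"turn": [0, 0, 0], "travel": [0, 0, 0], "gripper": 1},
    {"turn": [0, 0, 0], "travel": [0, 0, 0], "gripper": 1},
    {"turn": [0, 0, 0], "travel": [0, 0, 0], "gripper": 1},
    {"turn": [0, 0, 0], "travel": [0, 0, 0], "gripper": 1},
    {"turn": [0, 0, 0], "travel": [0, 0, -0.15], "gripper": 1},
    {"turn": [0, 0, 0], "travel": [0, 0, -0.15], "gripper": 1},
    {"turn": [0, 0, 0], "travel": [0, 0, -0.15], "gripper": 1},
    {"turn": [0, 0, 0], "travel": [0, 0, -0.05], "gripper": 1}
  ],
  "squeeze": 25
}}

```text
t: 9.25
eef_pos: [0.379, 0.2504, 0.1082]
eef_rot: [3.141, 0.004, -2.949]
ft_force: [0.8, 0.1, -0.7]
gripper_width: 0.223
grasp_force: 25.0
```

```bash
python3 - <<'E'
from h import *
# dish from earlier wrist view at t=7.1 not kept; take a fresh one here
P,p,d,X=snap("wrist");z=X[...,2]
k=(z>.059)&(z<.071);q=X[k][:,:2];q=q[np.hypot(*(q-[.491,.068]).T)<.08]
for _ in range(5):
    if len(q)<10: break
    c,r=circ(q);q=q[abs(np.hypot(*(q-c).T)-r)<.005]
print(len(q),c,r) if len(q)>10 else print("none")
P,p,d,X=snap("top");z=X[...,2]
k=(z>.059)&(z<.07);q=X[k][:,:2];q=q[np.hypot(*(q-[.491,.068]).T)<.08]
for _ in range(5):
    c,r=circ(q);q=q[abs(np.hypot(*(q-c).T)-r)<.005]
print("top rim",len(q),c,r)
print(ctrl.get_obs()["eef_pos"],goal([.490,.068-.024,.106],np.pi))
E
```

```text
1303 [0.4876444  0.07024262] 0.060220282995410414
top rim 144 [0.49134687 0.06731243] 0.061628841647802274
[0.37848646 0.25019876 0.1067487 ] (array([-0.35 , -1.119,  0.004]), array([0.0002, 0.001 , 0.0612]))
```

Request:
{"op": "drive_tool", "data": {
  "targets": [
    {"turn": [0, 0, 0], "travel": [-0.058, -0.186, 0], "gripper": 1},
    {"turn": [0, 0, 0], "travel": [-0.058, -0.186, 0], "gripper": 1},
    {"turn": [0, 0, 0], "travel": [-0.058, -0.186, 0], "gripper": 1},
    {"turn": [0, 0, 0], "travel": [-0.058, -0.186, 0], "gripper": 1},
    {"turn": [0, 0, 0], "travel": [-0.058, -0.186, 0], "gripper": 1},
    {"turn": [0, 0, 0], "travel": [-0.058, -0.186, 0], "gripper": 1},
    {"turn": [0, 0, 0.0306], "travel": [0, 0, 0], "gripper": 1},
    {"turn": [0, 0, 0.0306], "travel": [0, 0, 0], "gripper": 1},
    {"turn": [0, 0, 0], "travel": [0, 0, 0], "gripper": 1}
  ]
}}

```text
t: 10.25
eef_pos: [0.4871, 0.0437, 0.1035]
eef_rot: [3.141, -0.004, 3.14]
ft_force: [-0.1, -0.7, 0.1]
gripper_width: 0.224
grasp_force: 25.0
```

```bash
python3 - <<'E'
from h import *
P,p,d,X=snap("wrist","w4");z=X[...,2]
k=(z>.062)&(z<.069);q=X[k][:,:2];q=q[np.hypot(*(q-[.491,.068]).T)<.07]
for _ in range(5):
    if len(q)<10: break
    c,r=circ(q);q=q[abs(np.hypot(*(q-c).T)-r)<.004]
print(len(q),c,r) if len(q)>10 else print("none")
print(ctrl.get_obs()["eef_pos"],goal([.490,.068-.024,.022],np.pi))
E
```

```text
3413 [0.48885675 0.0675482 ] 0.061366553443780204
[0.48718898 0.04403073 0.10381493] (array([-0.015, -0.   ,  0.409]), array([ 0.0002, -0.001 ,  0.0005]))
```

View pics/w4.png

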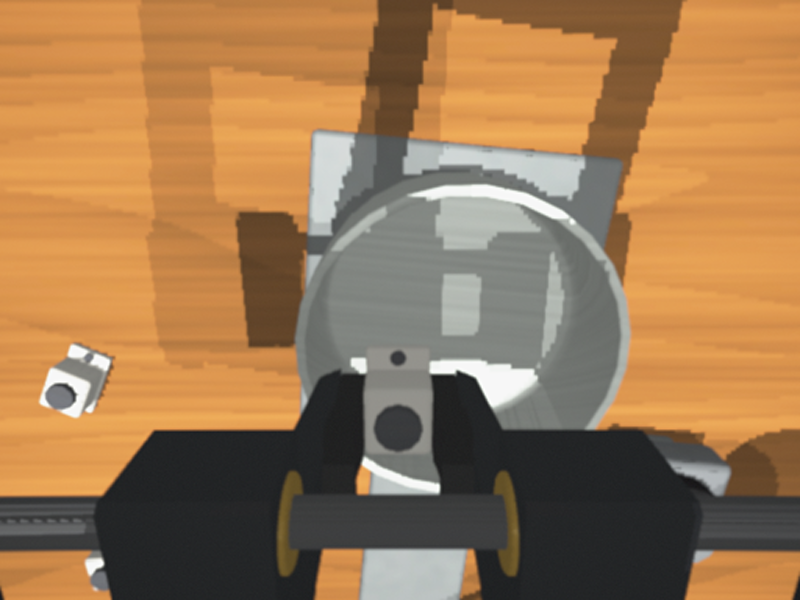

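The wrist view shows the sensor held upright at (398,400) between the fingers, with the dish below centred at about (465,300) and empty. I'll lower it into the first slot.

Request:
{"op": "drive_tool", "data": {
  "targets": [
    {"turn": [0, 0, 0], "travel": [-0.009, 0, 0.12], "gripper": 1},
    {"turn": [0, 0, 0], "travel": [0, 0, 0.12], "gripper": 1},
    {"turn": [0, 0, 0], "travel": [0, 0, 0.12], "gripper": 1},
    {"turn": [0, 0, 0], "travel": [0, 0, 0.045], "gripper": 1},
    {"turn": [0, 0, 0], "travel": [0, 0, 0], "gripper": 1},
    {"turn": [0, 0, 0], "travel": [0, 0, 0], "gripper": 0.38},
    {"turn": [0, 0, 0], "travel": [0, 0, 0], "gripper": 0.38},
    {"turn": [0, 0, 0], "travel": [0, 0, 0], "gripper": 0.38},
    {"turn": [0, 0, 0], "travel": [0, 0, -0.12], "gripper": 0.38},
    {"turn": [0, 0, 0], "travel": [0, 0, -0.12], "gripper": 0.38},
    {"turn": [0, 0, 0], "travel": [0, 0, -0.12], "gripper": 0.38},
    {"turn": [0, 0, 0], "travel": [0, 0, -0.15], "gripper": -0.3},
    {"turn": [0, 0, 0], "travel": [0, 0, -0.15], "gripper": -0.3},
    {"turn": [0, 0, 0], "travel": [0, 0, 0], "gripper": -0.3},
    {"turn": [0, 0, 0], "travel": [0, 0, 0], "gripper": -0.3}
  ]
}}

```text
t: 11.8
eef_pos: [0.4908, 0.0439, 0.1578]
eef_rot: [-3.141, 0.003, 3.142]
ft_force: [-0.1, -0.1, 0.0]
gripper_width: 0.638
grasp_force: 0.0
```

```bash
python3 - <<'E'
from h import *
P,p,d,X=snap("wrist");z=X[...,2];print(p.shape)
k=(z>.062)&(z<.069);q=X[k][:,:2];q=q[np.hypot(*(q-[.491,.068]).T)<.07]
for _ in range(5):
    c,r=circ(q);q=q[abs(np.hypot(*(q-c).T)-r)<.004]
print(len(q),c,r)
k=(z>.026)&(z<.05)&(np.hypot(X[...,0]-c[0],X[...,1]-c[1])<.05);print("in dish",k.sum(),np.median(X[k],0) if k.any() else 0)
k=(z>.029)&(z<.0345)&(np.hypot(X[...,0]-c[0],X[...,1]-c[1])<.05);print("blocktop",k.sum(),np.mean(X[k],0) if k.any() else 0)
sensors(X,p,(.4,.8,-.4,-.05),P)
print(ctrl.get_obs()["eef_pos"],goal([.51,-.13,.19],np.pi))
E
```

```text
(384, 512, 3)
2698 [0.48915876 0.06768032] 0.06158051712498999
in dish 598 [0.48796919 0.04412594 0.03163662]
blocktop 392 [0.48847148 0.04423496 0.03133056]
px [ 81. 212.] n 827 rect 531 -119 [19.7, 33.3] yaw -0.472 boss 37 [ 0.5259 -0.1138  0.023 ] top [ 0.5296 -0.1176  0.0199]
[0.4899668  0.04408549 0.15660696] (array([-0.1  , -0.87 , -0.167]), array([-0.    ,  0.0001, -0.    ]))
```

Request:
{"op": "drive_tool", "data": {
  "targets": [
    {"turn": [0, 0, 0], "travel": [-0.04, -0.163, 0], "gripper": -0.3},
    {"turn": [0, 0, 0], "travel": [-0.04, -0.163, 0], "gripper": -0.3},
    {"turn": [0, 0, 0], "travel": [-0.04, -0.163, 0], "gripper": -0.3},
    {"turn": [0, 0, 0], "travel": [-0.04, -0.163, 0], "gripper": -0.3},
    {"turn": [0, 0, 0], "travel": [-0.04, -0.163, 0], "gripper": -0.3},
    {"turn": [0, 0, 0.0376], "travel": [0, 0, 0], "gripper": -0.3},
    {"turn": [0, 0, 0.0376], "travel": [0, 0, 0], "gripper": -0.3},
    {"turn": [0, 0, 0.0376], "travel": [0, 0, 0], "gripper": -0.3},
    {"turn": [0, 0, 0.0376], "travel": [0, 0, 0], "gripper": -0.3},
    {"turn": [0, 0, 0], "travel": [0, 0, 0], "gripper": -0.3},
    {"turn": [0, 0, 0], "travel": [0, 0, 0], "gripper": -0.3}
  ]
}}

```text
t: 12.95
eef_pos: [0.5295, -0.1187, 0.1555]
eef_rot: [-3.142, -0.002, 2.672]
ft_force: [0.6, 0.0, -0.1]
gripper_width: 0.652
grasp_force: 0.0
```

```bash
python3 - <<'E'
from h import *
P,p,d,X=snap("wrist")
for b,a in sensors(X,p,(.42,.8,-.4,-.05),P): 
    if b is not None: print(goal([b[0],b[1],.006],a+np.pi if a<=np.pi/2 else a))
print(ctrl.get_obs()["eef_pos"])
E
```

```text
px [ 76. 188.] n 14288 rect 476 -273 [111.7, 137.0] yaw -1.57 boss 306 [ 0.4628 -0.2666  0.023 ] top [ 0.4634 -0.2657  0.0222]
px [255. 173.] n 733 rect 531 -119 [19.6, 33.8] yaw -0.462 boss 272 [ 0.5308 -0.1189  0.023 ] top [ 0.5298 -0.1187  0.0196]
px [304. 269.] n 541 rect 639 -118 [19.6, 27.1] yaw 0.077 boss 115 [ 0.6415 -0.1177  0.023 ] top [ 0.6402 -0.1198  0.0203]
px [188. 304.] n 135 rect 619 -240 [6.1, 22.4] yaw -0.853 boss 14 [ 0.6164 -0.2403  0.023 ] top [ 0.6187 -0.2392  0.0194]
px [285. 366.] n 363 rect 736 -186 [6.4, 73.6] yaw -1.48 boss 0 None top [ 0.7376 -0.2046  0.0168]
(array([-0.038, -0.81 ,  0.749]), array([-3.000e-04, -5.000e-04,  3.502e-01]))
(array([-0.007,  0.002,  0.749]), array([-0.    , -0.0005, -0.0025]))
(array([-0.497,  0.258,  0.748]), array([ 1.00e-04, -5.00e-04, -1.74e-01]))
(array([-0.663, -0.346,  0.748]), array([-1.00e-04, -5.00e-04,  1.22e-01]))
[ 0.5296524  -0.11872378  0.15580972]
```

Now to descend on the second sensor, grip it and lift.

Request:
{"op": "drive_tool", "data": {
  "targets": [
    {"turn": [0, 0, 0], "travel": [-0.005, 0, 0.19], "gripper": -0.3},
    {"turn": [0, 0, 0], "travel": [0, 0, 0.19], "gripper": -0.3},
    {"turn": [0, 0, 0], "travel": [0, 0, 0.19], "gripper": -0.3},
    {"turn": [0, 0, 0], "travel": [0, 0, 0.13], "gripper": -0.3},
    {"turn": [0, 0, 0], "travel": [0, 0, 0.048], "gripper": 1},
    {"turn": [0, 0, 0], "travel": [0, 0, 0], "gripper": 1},
    {"turn": [0, 0, 0], "travel": [0, 0, 0], "gripper": 1},
    {"turn": [0, 0, 0], "travel": [0, 0, 0], "gripper": 1},
    {"turn": [0, 0, 0], "travel": [0, 0, 0], "gripper": 1},
    {"turn": [0, 0, 0], "travel": [0, 0, 0], "gripper": 1},
    {"turn": [0, 0, 0], "travel": [0, 0, 0], "gripper": 1},
    {"turn": [0, 0, 0], "travel": [0, 0, 0], "gripper": 1},
    {"turn": [0, 0, 0], "travel": [0, 0, 0], "gripper": 1},
    {"turn": [0, 0, 0], "travel": [0, 0, -0.16], "gripper": 1},
    {"turn": [0, 0, 0], "travel": [0, 0, -0.16], "gripper": 1},
    {"turn": [0, 0, 0], "travel": [0, 0, -0.16], "gripper": 1},
    {"turn": [0, 0, 0], "travel": [0, 0, -0.02], "gripper": 1}
  ]
}}

```text
t: 14.7
eef_pos: [0.5338, -0.1206, 0.1117]
eef_rot: [3.141, 0.008, 2.669]
ft_force: [-0.1, -0.7, 0.2]
gripper_width: 0.22
grasp_force: 25.0
```

```bash
python3 - <<'E'
from h import *
print(ctrl.get_obs()["eef_pos"],goal([.489,.0677+.024,.106],np.pi))
E
```

```text
[ 0.53378577 -0.12057314  0.11172515] (array([0.683, 0.843, 0.023]), array([-0.0005,  0.0025, -0.1504]))
```

Request:
{"op": "drive_tool", "data": {
  "targets": [
    {"turn": [0, 0, 0], "travel": [0.0976, 0.1204, 0], "gripper": 1},
    {"turn": [0, 0, 0], "travel": [0.0976, 0.1204, 0], "gripper": 1},
    {"turn": [0, 0, 0], "travel": [0.0976, 0.1204, 0], "gripper": 1},
    {"turn": [0, 0, 0], "travel": [0.0976, 0.1204, 0], "gripper": 1},
    {"turn": [0, 0, 0], "travel": [0.0976, 0.1204, 0], "gripper": 1},
    {"turn": [0, 0, 0], "travel": [0.0976, 0.1204, 0], "gripper": 1},
    {"turn": [0, 0, 0], "travel": [0.0976, 0.1204, 0], "gripper": 1},
    {"turn": [0, 0, -0.0376], "travel": [0, 0, 0], "gripper": 1},
    {"turn": [0, 0, -0.0376], "travel": [0, 0, 0], "gripper": 1},
    {"turn": [0, 0, -0.0376], "travel": [0, 0, 0], "gripper": 1},
    {"turn": [0, 0, -0.0376], "travel": [0, 0, 0], "gripper": 1},
    {"turn": [0, 0, 0], "travel": [0, 0, 0], "gripper": 1},
    {"turn": [0, 0, 0], "travel": [0, 0, 0], "gripper": 1},
    {"turn": [0, 0, 0], "travel": [0, 0, 0], "gripper": 1}
  ]
}}

```text
t: 16.1
eef_pos: [0.4859, 0.0928, 0.1068]
eef_rot: [3.142, -0.0, 3.139]
ft_force: [-0.1, 0.1, -0.7]
gripper_width: 0.222
grasp_force: 25.0
```

```bash
python3 - <<'E'
from h import *
print(ctrl.get_obs()["eef_pos"],goal([.489,.0677+.024,.022],np.pi))
E
```

```text
[0.48592329 0.09284258 0.10684286] (array([-0.016, -0.006,  0.424]), array([ 0.    , -0.0001, -0.0008]))
```

Request:
{"op": "drive_tool", "data": {
  "targets": [
    {"turn": [0, 0, 0], "travel": [-0.016, -0.006, 0.14], "gripper": 1},
    {"turn": [0, 0, 0], "travel": [0, 0, 0.14], "gripper": 1},
    {"turn": [0, 0, 0], "travel": [0, 0, 0.14], "gripper": 1},
    {"turn": [0, 0, 0], "travel": [0, 0, 0], "gripper": 1},
    {"turn": [0, 0, 0], "travel": [0, 0, 0], "gripper": 0.38},
    {"turn": [0, 0, 0], "travel": [0, 0, 0], "gripper": 0.38},
    {"turn": [0, 0, 0], "travel": [0, 0, 0], "gripper": 0.38},
    {"turn": [0, 0, 0], "travel": [0, 0, -0.2], "gripper": 0.38},
    {"turn": [0, 0, 0], "travel": [0, 0, -0.2], "gripper": 0.38},
    {"turn": [0, 0, 0], "travel": [0, 0, -0.25], "gripper": -0.3},
    {"turn": [0, 0, 0], "travel": [-0.109, -0.15, 0], "gripper": -0.3},
    {"turn": [0, 0, 0], "travel": [-0.109, -0.15, 0], "gripper": -0.3},
    {"turn": [0, 0, 0], "travel": [-0.109, -0.15, 0], "gripper": -0.3},
    {"turn": [0, 0, 0], "travel": [-0.109, -0.15, 0], "gripper": -0.3},
    {"turn": [0, 0, 0], "travel": [-0.109, -0.15, 0], "gripper": -0.3},
    {"turn": [0, 0, 0], "travel": [-0.109, -0.15, 0], "gripper": -0.3},
    {"turn": [0, 0, 0], "travel": [-0.109, -0.15, 0], "gripper": -0.3},
    {"turn": [0, 0, 0], "travel": [0, 0, 0], "gripper": -0.3},
    {"turn": [0, 0, 0], "travel": [0, 0, 0], "gripper": -0.3},
    {"turn": [0, 0, 0], "travel": [0, 0, 0], "gripper": -0.3}
  ]
}}

```text
t: 18.1
eef_pos: [0.6413, -0.1174, 0.1533]
eef_rot: [3.141, -0.0, -3.141]
ft_force: [-0.8, -0.4, -0.4]
gripper_width: 0.645
grasp_force: 0.0
```

```bash
python3 - <<'E'
from h import *
P,p,d,X=snap("wrist")
print(ctrl.get_obs()["eef_pos"])
for b,a in sensors(X,p,(.55,.71,-.4,-.05),P): 
    if b is not None: print(goal([b[0],b[1],.006],a+np.pi if a<=np.pi/2 else a))
P,p,d,X=snap("top");z=X[...,2]
k=(z>.026)&(z<.05)&(np.hypot(X[...,0]-.489,X[...,1]-.0677)<.05);print("in dish",k.sum(),X[k].mean(0),X[k][:,1].round(3))
E
```

```text
[ 0.64126164 -0.11715367  0.15331497]
px [107. 143.] n 889 rect 614 -244 [19.4, 32.9] yaw -0.851 boss 26 [ 0.6132 -0.2386  0.023 ] top [ 0.6139 -0.2438  0.0197]
px [254. 174.] n 728 rect 643 -118 [20.0, 32.9] yaw 0.06 boss 196 [ 0.642  -0.1179  0.023 ] top [ 0.6418 -0.118   0.0197]
(array([ 0.14 , -0.607,  0.736]), array([ 0.00e+00, -2.00e-04,  2.71e-01]))
(array([-0.004, -0.004,  0.737]), array([ 0.0001, -0.0001, -0.0188]))
in dish 38 [0.48837852 0.09170645 0.03376318] [0.1   0.096 0.093 0.09  0.087 0.084 0.096 0.093 0.09  0.087 0.084 0.1
 0.096 0.093 0.09  0.087 0.083 0.099 0.096 0.093 0.09  0.086 0.084 0.1
 0.097 0.093 0.09  0.087 0.083 0.099 0.097 0.093 0.09  0.087 0.084 0.1
 0.097 0.093]
```

Request:
{"op": "drive_tool", "data": {
  "targets": [
    {"turn": [0, 0, -0.0188], "travel": [-0.006, -0.004, 0.19], "gripper": -0.3},
    {"turn": [0, 0, 0], "travel": [0, 0, 0.19], "gripper": -0.3},
    {"turn": [0, 0, 0], "travel": [0, 0, 0.19], "gripper": -0.3},
    {"turn": [0, 0, 0], "travel": [0, 0, 0.12], "gripper": -0.3},
    {"turn": [0, 0, 0], "travel": [0, 0, 0.046], "gripper": 1},
    {"turn": [0, 0, 0], "travel": [0, 0, 0], "gripper": 1},
    {"turn": [0, 0, 0], "travel": [0, 0, 0], "gripper": 1},
    {"turn": [0, 0, 0], "travel": [0, 0, 0], "gripper": 1},
    {"turn": [0, 0, 0], "travel": [0, 0, 0], "gripper": 1},
    {"turn": [0, 0, 0], "travel": [0, 0, 0], "gripper": 1},
    {"turn": [0, 0, 0], "travel": [0, 0, 0], "gripper": 1},
    {"turn": [0, 0, 0], "travel": [0, 0, 0], "gripper": 1},
    {"turn": [0, 0, 0], "travel": [0, 0, 0], "gripper": 1},
    {"turn": [0, 0, 0], "travel": [0, 0, -0.16], "gripper": 1},
    {"turn": [0, 0, 0], "travel": [0, 0, -0.16], "gripper": 1},
    {"turn": [0, 0, 0], "travel": [0, 0, -0.16], "gripper": 1},
    {"turn": [0, 0, 0], "travel": [0, 0, -0.02], "gripper": 1},
    {"turn": [0, 0, 0], "travel": [0, 0, 0], "gripper": 1},
    {"turn": [0, 0, 0], "travel": [0, 0, 0], "gripper": 1}
  ]
}}

```text
t: 20.1
eef_pos: [0.6421, -0.1189, 0.1044]
eef_rot: [3.141, -0.002, -3.083]
ft_force: [0.6, 0.1, -1.4]
gripper_width: 0.224
grasp_force: 25.0
```

```bash
python3 - <<'E'
from h import *
print(ctrl.get_obs()["eef_pos"],goal([.489+.037,.0677,.106],np.pi))
E
```

```text
[ 0.64211852 -0.11886318  0.10440816] (array([ 0.525,  0.965, -0.006]), array([ 0.0003, -0.0007,  0.0187]))
```

Request:
{"op": "drive_tool", "data": {
  "targets": [
    {"turn": [0, 0, 0], "travel": [0.0875, 0.161, 0], "gripper": 1},
    {"turn": [0, 0, 0], "travel": [0.0875, 0.161, 0], "gripper": 1},
    {"turn": [0, 0, 0], "travel": [0.0875, 0.161, 0], "gripper": 1},
    {"turn": [0, 0, 0], "travel": [0.0875, 0.161, 0], "gripper": 1},
    {"turn": [0, 0, 0], "travel": [0.0875, 0.161, 0], "gripper": 1},
    {"turn": [0, 0, 0], "travel": [0.0875, 0.161, 0], "gripper": 1},
    {"turn": [0, 0, 0.0187], "travel": [0, 0, 0], "gripper": 1},
    {"turn": [0, 0, 0], "travel": [0, 0, 0], "gripper": 1},
    {"turn": [0, 0, 0], "travel": [0, 0, 0], "gripper": 1},
    {"turn": [0, 0, 0], "travel": [0, 0, 0], "gripper": 1}
  ]
}}

```text
t: 21.1
eef_pos: [0.5269, 0.0669, 0.1052]
eef_rot: [-3.142, -0.001, -3.141]
ft_force: [-0.3, -0.7, -0.8]
gripper_width: 0.225
grasp_force: 25.0
```

```bash
python3 - <<'E'
from h import *
print(ctrl.get_obs()["eef_pos"],goal([.489+.036,.0677,.022],np.pi))
P,p,d,X=snap("wrist");z=X[...,2]
k=(z>.034)&(z<.039)&(np.hypot(X[...,0]-.489,X[...,1]-.0677)<.05)&(X[...,0]<.51)
m,l,s,c=cv2.connectedComponentsWithStats(k.astype(np.uint8))
for i in range(1,m):
    if s[i,4]>20: print(s[i,4],X[l==i].mean(0).round(4))
E
```

```text
[0.52691952 0.0669206  0.10523318] (array([0.009, 0.004, 0.416]), array([-0.    , -0.0003,  0.0001]))
342 [0.4869 0.0912 0.0353]
322 [0.4897 0.0444 0.0352]
```

Request:
{"op": "drive_tool", "data": {
  "targets": [
    {"turn": [0, 0, 0], "travel": [0.009, 0.004, 0.14], "gripper": 1},
    {"turn": [0, 0, 0], "travel": [0, 0, 0.14], "gripper": 1},
    {"turn": [0, 0, 0], "travel": [0, 0, 0.135], "gripper": 1},
    {"turn": [0, 0, 0], "travel": [0, 0, 0], "gripper": 1},
    {"turn": [0, 0, 0], "travel": [0, 0, 0], "gripper": 0.38},
    {"turn": [0, 0, 0], "travel": [0, 0, 0], "gripper": 0.38},
    {"turn": [0, 0, 0], "travel": [0, 0, 0], "gripper": 0.38},
    {"turn": [0, 0, 0], "travel": [0, 0, -0.2], "gripper": 0.38},
    {"turn": [0, 0, 0], "travel": [0, 0, -0.2], "gripper": 0.38},
    {"turn": [0, 0, 0], "travel": [0, 0, -0.25], "gripper": -0.3},
    {"turn": [0, 0, 0], "travel": [-0.056, -0.1945, 0], "gripper": -0.3},
    {"turn": [0, 0, 0], "travel": [-0.056, -0.1945, 0], "gripper": -0.3},
    {"turn": [0, 0, 0], "travel": [-0.056, -0.1945, 0], "gripper": -0.3},
    {"turn": [0, 0, 0], "travel": [-0.056, -0.1945, 0], "gripper": -0.3},
    {"turn": [0, 0, 0], "travel": [-0.056, -0.1945, 0], "gripper": -0.3},
    {"turn": [0, 0, 0], "travel": [-0.056, -0.1945, 0], "gripper": -0.3},
    {"turn": [0, 0, 0], "travel": [-0.056, -0.1945, 0], "gripper": -0.3},
    {"turn": [0, 0, 0], "travel": [-0.056, -0.1945, 0], "gripper": -0.3}
  ]
}}

```text
t: 22.95
eef_pos: [0.6152, -0.2446, 0.154]
eef_rot: [-3.141, 0.001, -3.141]
ft_force: [0.1, 0.3, 0.1]
gripper_width: 0.65
grasp_force: 0.0
```

Request:
{"op": "drive_tool", "data": {
  "targets": [
    {"turn": [0, 0, 0.0452], "travel": [0, 0, 0], "gripper": -0.3},
    {"turn": [0, 0, 0.0452], "travel": [0, 0, 0], "gripper": -0.3},
    {"turn": [0, 0, 0.0452], "travel": [0, 0, 0], "gripper": -0.3},
    {"turn": [0, 0, 0.0452], "travel": [0, 0, 0], "gripper": -0.3},
    {"turn": [0, 0, 0.0452], "travel": [0, 0, 0], "gripper": -0.3},
    {"turn": [0, 0, 0.0452], "travel": [0, 0, 0], "gripper": -0.3},
    {"turn": [0, 0, 0], "travel": [0, 0, 0], "gripper": -0.3},
    {"turn": [0, 0, 0], "travel": [0, 0, 0], "gripper": -0.3},
    {"turn": [0, 0, 0], "travel": [0, 0, 0], "gripper": -0.3}
  ]
}}

```text
t: 23.85
eef_pos: [0.6148, -0.2429, 0.1532]
eef_rot: [3.142, 0.0, 2.293]
ft_force: [0.4, 1.2, -0.3]
gripper_width: 0.651
grasp_force: 0.0
```

```bash
python3 - <<'E'
from h import *
P,p,d,X=snap("wrist")
print(ctrl.get_obs()["eef_pos"],ctrl.get_obs()["q"].round(2))
for b,a in sensors(X,p,(.54,.7,-.45,-.15),P): 
    if b is not None: print(goal([b[0],b[1],.006],a+np.pi if a<=np.pi/2 else a))
E
```

```text
[ 0.61478367 -0.24287538  0.15316363] [-0.56  0.45  1.45 -0.    1.25 -1.28]
px [253. 173.] n 756 rect 615 -245 [19.8, 33.3] yaw -0.868 boss 204 [ 0.6146 -0.2444  0.023 ] top [ 0.6138 -0.2437  0.0196]
px [151. 239.] n 715 rect 584 -356 [19.6, 33.2] yaw 1.23 boss 82 [ 0.584  -0.3533  0.023 ] top [ 0.5835 -0.355   0.0199]
(array([-0.005, -0.006,  0.736]), array([0.    , 0.0001, 0.0059]))
(array([-0.313, -0.48 ,  0.736]), array([-1.00e-04,  1.00e-04, -6.62e-01]))
```

Request:
{"op": "drive_tool", "data": {
  "targets": [
    {"turn": [0, 0, 0.006], "travel": [-0.003, -0.004, 0.19], "gripper": -0.3},
    {"turn": [0, 0, 0], "travel": [0, 0, 0.19], "gripper": -0.3},
    {"turn": [0, 0, 0], "travel": [0, 0, 0.19], "gripper": -0.3},
    {"turn": [0, 0, 0], "travel": [0, 0, 0.12], "gripper": -0.3},
    {"turn": [0, 0, 0], "travel": [0, 0, 0.046], "gripper": 1},
    {"turn": [0, 0, 0], "travel": [0, 0, 0], "gripper": 1},
    {"turn": [0, 0, 0], "travel": [0, 0, 0], "gripper": 1},
    {"turn": [0, 0, 0], "travel": [0, 0, 0], "gripper": 1},
    {"turn": [0, 0, 0], "travel": [0, 0, 0], "gripper": 1},
    {"turn": [0, 0, 0], "travel": [0, 0, 0], "gripper": 1},
    {"turn": [0, 0, 0], "travel": [0, 0, 0], "gripper": 1},
    {"turn": [0, 0, 0], "travel": [0, 0, 0], "gripper": 1},
    {"turn": [0, 0, 0], "travel": [0, 0, 0], "gripper": 1},
    {"turn": [0, 0, 0], "travel": [0, 0, -0.16], "gripper": 1},
    {"turn": [0, 0, 0], "travel": [0, 0, -0.16], "gripper": 1},
    {"turn": [0, 0, 0], "travel": [0, 0, -0.16], "gripper": 1},
    {"turn": [0, 0, 0], "travel": [0, 0, -0.02], "gripper": 1},
    {"turn": [0, 0, 0], "travel": [0, 0, 0], "gripper": 1},
    {"turn": [0, 0, 0], "travel": [0, 0, 0], "gripper": 1}
  ]
}}

```text
t: 25.8
eef_pos: [0.6136, -0.2433, 0.1042]
eef_rot: [-3.141, -0.002, 2.271]
ft_force: [0.7, -0.1, -0.2]
gripper_width: 0.221
grasp_force: 25.0
```

```bash
python3 - <<'E'
from h import *
print(ctrl.get_obs()["eef_pos"],goal([.489-.036,.0677,.106],np.pi))
E
```

```text
[ 0.61363767 -0.24329     0.10416084] (array([ 1.707,  0.388, -0.006]), array([ 1.000e-04, -7.000e-04, -2.771e-01]))
```

Request:
{"op": "drive_tool", "data": {
  "targets": [
    {"turn": [0, 0, 0], "travel": [0.1897, 0.0431, 0], "gripper": 1},
    {"turn": [0, 0, 0], "travel": [0.1897, 0.0431, 0], "gripper": 1},
    {"turn": [0, 0, 0], "travel": [0.1897, 0.0431, 0], "gripper": 1},
    {"turn": [0, 0, 0], "travel": [0.1897, 0.0431, 0], "gripper": 1},
    {"turn": [0, 0, 0], "travel": [0.1897, 0.0431, 0], "gripper": 1},
    {"turn": [0, 0, 0], "travel": [0.1897, 0.0431, 0], "gripper": 1},
    {"turn": [0, 0, 0], "travel": [0.1897, 0.0431, 0], "gripper": 1},
    {"turn": [0, 0, 0], "travel": [0.1897, 0.0431, 0], "gripper": 1},
    {"turn": [0, 0, 0], "travel": [0.1897, 0.0431, 0], "gripper": 1},
    {"turn": [0, 0, -0.0462], "travel": [0, 0, 0], "gripper": 1},
    {"turn": [0, 0, -0.0462], "travel": [0, 0, 0], "gripper": 1},
    {"turn": [0, 0, -0.0462], "travel": [0, 0, 0], "gripper": 1},
    {"turn": [0, 0, -0.0462], "travel": [0, 0, 0], "gripper": 1},
    {"turn": [0, 0, -0.0462], "travel": [0, 0, 0], "gripper": 1},
    {"turn": [0, 0, -0.0462], "travel": [0, 0, 0], "gripper": 1},
    {"turn": [0, 0, 0], "travel": [0, 0, 0], "gripper": 1},
    {"turn": [0, 0, 0], "travel": [0, 0, 0], "gripper": 1},
    {"turn": [0, 0, 0], "travel": [0, 0, 0], "gripper": 1}
  ]
}}

```text
t: 27.6
eef_pos: [0.4534, 0.0673, 0.1051]
eef_rot: [3.141, -0.001, 3.139]
ft_force: [-0.0, -0.3, -1.2]
gripper_width: 0.222
grasp_force: 25.0
```

```bash
python3 - <<'E'
from h import *
print(ctrl.get_obs()["eef_pos"],goal([.489-.036,.0677,.022],np.pi))
E
```

```text
[0.4533641  0.06734955 0.10507232] (array([0.001, 0.002, 0.415]), array([ 0.0001, -0.0004, -0.0009]))
```

Request:
{"op": "drive_tool", "data": {
  "targets": [
    {"turn": [0, 0, 0], "travel": [0.001, 0.002, 0.14], "gripper": 1},
    {"turn": [0, 0, 0], "travel": [0, 0, 0.14], "gripper": 1},
    {"turn": [0, 0, 0], "travel": [0, 0, 0.135], "gripper": 1},
    {"turn": [0, 0, 0], "travel": [0, 0, 0], "gripper": 1},
    {"turn": [0, 0, 0], "travel": [0, 0, 0], "gripper": 0.38},
    {"turn": [0, 0, 0], "travel": [0, 0, 0], "gripper": 0.38},
    {"turn": [0, 0, 0], "travel": [0, 0, 0], "gripper": 0.38},
    {"turn": [0, 0, 0], "travel": [0, 0, -0.2], "gripper": 0.38},
    {"turn": [0, 0, 0], "travel": [0, 0, -0.2], "gripper": 0.38},
    {"turn": [0, 0, 0], "travel": [0, 0, -0.25], "gripper": -0.3}
  ]
}}

```text
t: 28.6
eef_pos: [0.4525, 0.0678, 0.1537]
eef_rot: [3.141, -0.002, 3.141]
ft_force: [1.6, 0.2, 0.1]
gripper_width: 0.376
grasp_force: 0.0
```

Request:
{"op": "drive_tool", "data": {
  "targets": [
    {"turn": [0, 0, 0], "travel": [-0.0595, -0.1915, 0], "gripper": -0.3},
    {"turn": [0, 0, 0], "travel": [-0.0595, -0.1915, 0], "gripper": -0.3},
    {"turn": [0, 0, 0], "travel": [-0.0595, -0.1915, 0], "gripper": -0.3},
    {"turn": [0, 0, 0], "travel": [-0.0595, -0.1915, 0], "gripper": -0.3},
    {"turn": [0, 0, 0], "travel": [-0.0595, -0.1915, 0], "gripper": -0.3},
    {"turn": [0, 0, 0], "travel": [-0.0595, -0.1915, 0], "gripper": -0.3},
    {"turn": [0, 0, 0], "travel": [-0.0595, -0.1915, 0], "gripper": -0.3},
    {"turn": [0, 0, 0], "travel": [-0.0595, -0.1915, 0], "gripper": -0.3},
    {"turn": [0, 0, 0], "travel": [-0.0595, -0.1915, 0], "gripper": -0.3},
    {"turn": [0, 0, 0], "travel": [-0.0595, -0.1915, 0], "gripper": -0.3},
    {"turn": [0, 0, 0], "travel": [-0.0595, -0.1915, 0], "gripper": -0.3}
  ]
}}

```text
t: 29.7
eef_pos: [0.585, -0.3552, 0.1537]
eef_rot: [-3.141, 0.001, 3.141]
ft_force: [0.8, 0.3, 0.3]
gripper_width: 0.648
grasp_force: 0.0
```

Request:
{"op": "drive_tool", "data": {
  "targets": [
    {"turn": [0, 0, 0.0435], "travel": [0, 0, 0], "gripper": -0.3},
    {"turn": [0, 0, 0.0435], "travel": [0, 0, 0], "gripper": -0.3},
    {"turn": [0, 0, 0.0435], "travel": [0, 0, 0], "gripper": -0.3},
    {"turn": [0, 0, 0.0435], "travel": [0, 0, 0], "gripper": -0.3},
    {"turn": [0, 0, 0.0435], "travel": [0, 0, 0], "gripper": -0.3},
    {"turn": [0, 0, 0.0435], "travel": [0, 0, 0], "gripper": -0.3},
    {"turn": [0, 0, 0.0435], "travel": [0, 0, 0], "gripper": -0.3},
    {"turn": [0, 0, 0.0435], "travel": [0, 0, 0], "gripper": -0.3},
    {"turn": [0, 0, 0.0435], "travel": [0, 0, 0], "gripper": -0.3},
    {"turn": [0, 0, 0.0435], "travel": [0, 0, 0], "gripper": -0.3},
    {"turn": [0, 0, 0.0435], "travel": [0, 0, 0], "gripper": -0.3},
    {"turn": [0, 0, 0.0435], "travel": [0, 0, 0], "gripper": -0.3},
    {"turn": [0, 0, 0.0435], "travel": [0, 0, 0], "gripper": -0.3},
    {"turn": [0, 0, 0.0435], "travel": [0, 0, 0], "gripper": -0.3},
    {"turn": [0, 0, 0], "travel": [0, 0, 0], "gripper": -0.3},
    {"turn": [0, 0, 0], "travel": [0, 0, 0], "gripper": -0.3},
    {"turn": [0, 0, 0], "travel": [0, 0, 0], "gripper": -0.3}
  ]
}}

```text
t: 31.4
eef_pos: [0.5847, -0.3536, 0.1531]
eef_rot: [3.141, 0.0, 1.231]
ft_force: [-0.4, -0.1, 0.1]
gripper_width: 0.648
grasp_force: 0.0
```

```bash
python3 - <<'E'
from h import *
P,p,d,X=snap("wrist")
print(ctrl.get_obs()["eef_pos"],ctrl.get_obs()["q"].round(2))
for b,a in sensors(X,p,(.52,.7,-.45,-.15),P): 
    if b is not None: print(goal([b[0],b[1],.006],(a+np.pi/2)%np.pi-np.pi/2))
P,p,d,X=snap("top");z=X[...,2]
k=(z>.03)&(z<.05)&(np.hypot(X[...,0]-.489,X[...,1]-.0677)<.05)
m,l,s,c=cv2.connectedComponentsWithStats(k.astype(np.uint8))
for i in range(1,m): print(s[i,4],X[l==i].mean(0).round(4))
E
```

```text
[ 0.58465598 -0.35357542  0.15294703] [-0.72  0.49  1.38  0.    1.27 -0.38]
px [255. 176.] n 699 rect 584 -357 [19.5, 32.6] yaw 1.216 boss 195 [ 0.5846 -0.3562  0.023 ] top [ 0.5846 -0.3556  0.0196]
(array([-0.012,  0.004,  0.735]), array([0.0001, 0.    , 0.0045]))
31 [0.5243 0.0654 0.0365]
31 [0.4912 0.0435 0.0353]
31 [0.489  0.0919 0.0347]
```

```bash
python3 - <<'E'
from h import *
P,p,d,X=snap("top");z=X[...,2];x,y=X[...,0],X[...,1]
k=(np.hypot(x-.453,y-.0677)<.008);print(X[k].round(3)[:12])
P2,p2,d2,X2=snap("scene")
a=p[130:260,160:330].astype(np.uint8);b=p2[170:300,180:350].astype(np.uint8)
cv2.imwrite("pics/chk.png",cv2.resize(np.hstack([a,b])[:,:,::-1],(800,306),interpolation=cv2.INTER_CUBIC))
E
```

```text
[]
```

View pics/chk.png

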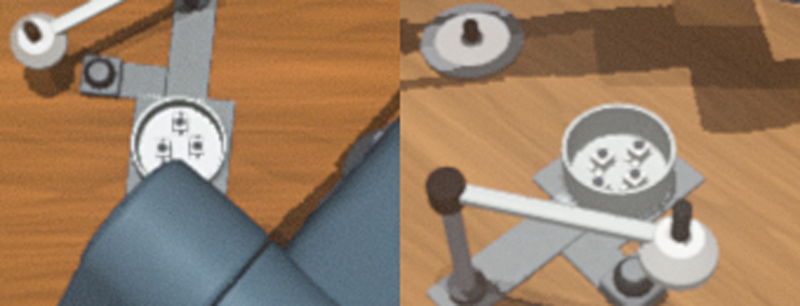

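The scene crop shows all four sensors standing in the dish at (600,155), (640,148), (632,176) and (600,182). The arm only hides the near one from the top camera. The lamp is clear of the dish. Next I'll grasp the fifth sensor.

Request:
{"op": "drive_tool", "data": {
  "targets": [
    {"turn": [0, 0, 0.0045], "travel": [-0.01, 0.003, 0.19], "gripper": -0.3},
    {"turn": [0, 0, 0], "travel": [0, 0, 0.19], "gripper": -0.3},
    {"turn": [0, 0, 0], "travel": [0, 0, 0.19], "gripper": -0.3},
    {"turn": [0, 0, 0], "travel": [0, 0, 0.1], "gripper": -0.3},
    {"turn": [0, 0, 0], "travel": [0, 0, 0.04], "gripper": 1},
    {"turn": [0, 0, 0], "travel": [0, 0, 0], "gripper": 1},
    {"turn": [0, 0, 0], "travel": [0, 0, 0], "gripper": 1},
    {"turn": [0, 0, 0], "travel": [0, 0, 0], "gripper": 1},
    {"turn": [0, 0, 0], "travel": [0, 0, 0], "gripper": 1},
    {"turn": [0, 0, 0], "travel": [0, 0, 0], "gripper": 1},
    {"turn": [0, 0, 0], "travel": [0, 0, 0], "gripper": 1},
    {"turn": [0, 0, 0], "travel": [0, 0, 0], "gripper": 1},
    {"turn": [0, 0, 0], "travel": [0, 0, 0], "gripper": 1},
    {"turn": [0, 0, 0], "travel": [0, 0, -0.16], "gripper": 1},
    {"turn": [0, 0, 0], "travel": [0, 0, -0.16], "gripper": 1},
    {"turn": [0, 0, 0], "travel": [0, 0, -0.16], "gripper": 1},
    {"turn": [0, 0, 0], "travel": [0, 0, -0.04], "gripper": 1},
    {"turn": [0, 0, 0], "travel": [0, 0, 0], "gripper": 1},
    {"turn": [0, 0, 0], "travel": [0, 0, 0], "gripper": 1}
  ]
}}

```text
t: 33.5
eef_pos: [0.5837, -0.355, 0.113]
eef_rot: [-3.139, -0.001, 1.214]
ft_force: [0.2, 0.2, -0.3]
gripper_width: 0.223
grasp_force: 25.0
```

```bash
python3 - <<'E'
from h import *
print(ctrl.get_obs()["eef_pos"],goal([.489,.0677,.106],np.pi))
E
```

```text
[ 0.58374173 -0.35501014  0.11295709] (array([ 1.815, -1.181,  0.039]), array([-2.000e-04, -9.000e-04, -6.135e-01]))
```

Request:
{"op": "drive_tool", "data": {
  "targets": [
    {"turn": [0, 0, 0], "travel": [0.165, -0.1074, 0], "gripper": 1},
    {"turn": [0, 0, 0], "travel": [0.165, -0.1074, 0], "gripper": 1},
    {"turn": [0, 0, 0], "travel": [0.165, -0.1074, 0], "gripper": 1},
    {"turn": [0, 0, 0], "travel": [0.165, -0.1074, 0], "gripper": 1},
    {"turn": [0, 0, 0], "travel": [0.165, -0.1074, 0], "gripper": 1},
    {"turn": [0, 0, 0], "travel": [0.165, -0.1074, 0], "gripper": 1},
    {"turn": [0, 0, 0], "travel": [0.165, -0.1074, 0], "gripper": 1},
    {"turn": [0, 0, 0], "travel": [0.165, -0.1074, 0], "gripper": 1},
    {"turn": [0, 0, 0], "travel": [0.165, -0.1074, 0], "gripper": 1},
    {"turn": [0, 0, 0], "travel": [0.165, -0.1074, 0], "gripper": 1},
    {"turn": [0, 0, 0], "travel": [0.165, -0.1074, 0], "gripper": 1}
  ]
}}

```text
t: 34.6
eef_pos: [0.4876, 0.0685, 0.1126]
eef_rot: [-3.138, 0.001, 1.214]
ft_force: [0.8, 0.7, -0.2]
gripper_width: 0.219
grasp_force: 25.0
```

Request:
{"op": "drive_tool", "data": {
  "targets": [
    {"turn": [0, 0, -0.0438], "travel": [0, 0, 0], "gripper": 1},
    {"turn": [0, 0, -0.0438], "travel": [0, 0, 0], "gripper": 1},
    {"turn": [0, 0, -0.0438], "travel": [0, 0, 0], "gripper": 1},
    {"turn": [0, 0, -0.0438], "travel": [0, 0, 0], "gripper": 1},
    {"turn": [0, 0, -0.0438], "travel": [0, 0, 0], "gripper": 1},
    {"turn": [0, 0, -0.0438], "travel": [0, 0, 0], "gripper": 1},
    {"turn": [0, 0, -0.0438], "travel": [0, 0, 0], "gripper": 1},
    {"turn": [0, 0, -0.0438], "travel": [0, 0, 0], "gripper": 1},
    {"turn": [0, 0, -0.0438], "travel": [0, 0, 0], "gripper": 1},
    {"turn": [0, 0, -0.0438], "travel": [0, 0, 0], "gripper": 1},
    {"turn": [0, 0, -0.0438], "travel": [0, 0, 0], "gripper": 1},
    {"turn": [0, 0, -0.0438], "travel": [0, 0, 0], "gripper": 1},
    {"turn": [0, 0, -0.0438], "travel": [0, 0, 0], "gripper": 1},
    {"turn": [0, 0, -0.0438], "travel": [0, 0, 0], "gripper": 1},
    {"turn": [0, 0, 0], "travel": [0, 0, 0], "gripper": 1},
    {"turn": [0, 0, 0], "travel": [0, 0, 0], "gripper": 1},
    {"turn": [0, 0, 0], "travel": [0, 0, 0], "gripper": 1}
  ]
}}

```text
t: 36.3
eef_pos: [0.4892, 0.067, 0.1139]
eef_rot: [3.141, -0.002, 3.138]
ft_force: [0.9, -0.1, -0.4]
gripper_width: 0.221
grasp_force: 25.0
```

```bash
python3 - <<'E'
from h import *
print(ctrl.get_obs()["eef_pos"],goal([.4885,.0675,.037],np.pi))
P,p,d,X=snap("wrist","w5");z=X[...,2]
k=(z>.0335)&(z<.039)&(np.hypot(X[...,0]-.489,X[...,1]-.0677)<.053)
m,l,s,c=cv2.connectedComponentsWithStats(k.astype(np.uint8))
for i in range(1,m):
    if s[i,4]>20: print(s[i,4],c[i],X[l==i].mean(0).round(4))
E
```

```text
[0.48920053 0.06700537 0.11392583] (array([0.003, 0.002, 0.385]), array([ 0.    , -0.0005, -0.0011]))
325 [255.47692308 147.50461538] [0.4522 0.0676 0.0353]
295 [289.30847458 196.20677966] [0.487  0.0913 0.0352]
295 [222.51186441 200.19661017] [0.4898 0.0442 0.0353]
```

View pics/w5.png

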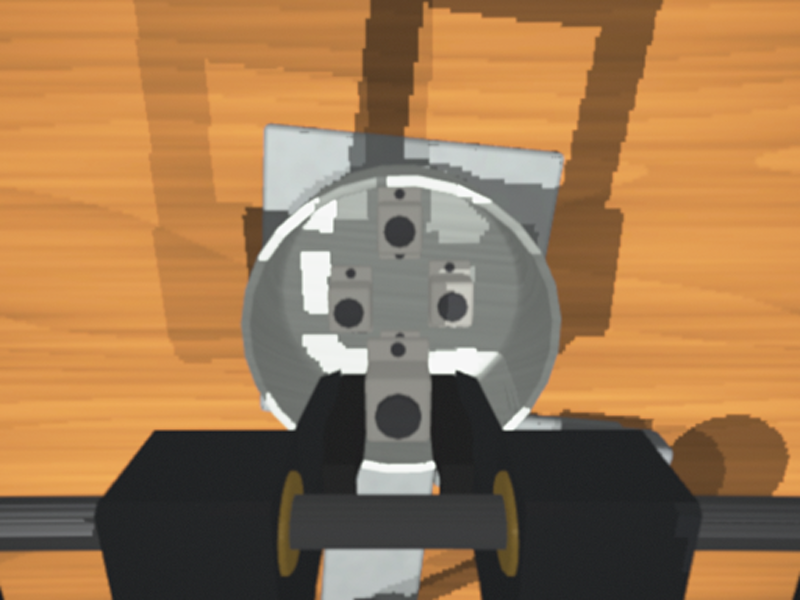

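The wrist view shows the fifth sensor held at (398,400). Three others stand in the dish at (399,225), (348,305) and (452,300), and the fourth is behind the gripper. The centre gap is free, so I'll release the fifth just above its neighbours.

Request:
{"op": "drive_tool", "data": {
  "targets": [
    {"turn": [0, 0, 0], "travel": [0.003, 0.003, 0.13], "gripper": 1},
    {"turn": [0, 0, 0], "travel": [0, 0, 0.13], "gripper": 1},
    {"turn": [0, 0, 0], "travel": [0, 0, 0.11], "gripper": 1},
    {"turn": [0, 0, 0], "travel": [0, 0, 0], "gripper": 1},
    {"turn": [0, 0, 0], "travel": [0, 0, 0], "gripper": 1},
    {"turn": [0, 0, 0], "travel": [0, 0, 0], "gripper": 0.38},
    {"turn": [0, 0, 0], "travel": [0, 0, 0], "gripper": 0.38},
    {"turn": [0, 0, 0], "travel": [0, 0, 0], "gripper": 0.38},
    {"turn": [0, 0, 0], "travel": [0, 0, -0.15], "gripper": 0.38},
    {"turn": [0, 0, 0], "travel": [0, 0, -0.2], "gripper": 0.38},
    {"turn": [0, 0, 0], "travel": [0, 0, -0.2], "gripper": -0.5},
    {"turn": [0, 0, 0], "travel": [0, 0, -0.2], "gripper": -0.5},
    {"turn": [0, 0, 0], "travel": [0, 0, 0], "gripper": -0.5},
    {"turn": [0, 0, 0], "travel": [0, 0, 0], "gripper": -0.5},
    {"turn": [0, 0, 0], "travel": [0, 0, 0], "gripper": -0.5}
  ]
}}

```text
t: 37.85
eef_pos: [0.4883, 0.0676, 0.1897]
eef_rot: [3.141, -0.002, 3.141]
ft_force: [-0.3, -0.5, -1.2]
gripper_width: 0.735
grasp_force: 0.0
```

```bash
python3 - <<'E'
from h import *
print(ctrl.get_obs()["eef_pos"])
P,p,d,X=snap("wrist","w6");z=X[...,2]
q=X[(z>.062)&(z<.069)][:,:2];q=q[np.hypot(*(q-[.489,.068]).T)<.07]
for _ in range(5):
    c,r=circ(q);q=q[abs(np.hypot(*(q-c).T)-r)<.004]
print("rim",len(q),c,r)
k=(z>.0335)&(z<.06)&(np.hypot(X[...,0]-c[0],X[...,1]-c[1])<.053)
m,l,s,cc=cv2.connectedComponentsWithStats(k.astype(np.uint8))
for i in range(1,m):
    if s[i,4]>20: print(s[i,4],X[l==i].mean(0).round(4),np.nanmax(z[l==i]))
E
```

```text
[0.48832254 0.06763157 0.18970062]
rim 2280 [0.48923154 0.0679093 ] 0.06167775528765165
186 [0.4522 0.0677 0.0352] 0.037059517742869086
167 [0.4868 0.0913 0.0353] 0.03731410130764732
167 [0.4892 0.0443 0.0352] 0.03726403056056408
276 [0.4913 0.0671 0.036 ] 0.038991020816156394
157 [0.5226 0.0677 0.0352] 0.036811123584618854
```

View pics/w6.png

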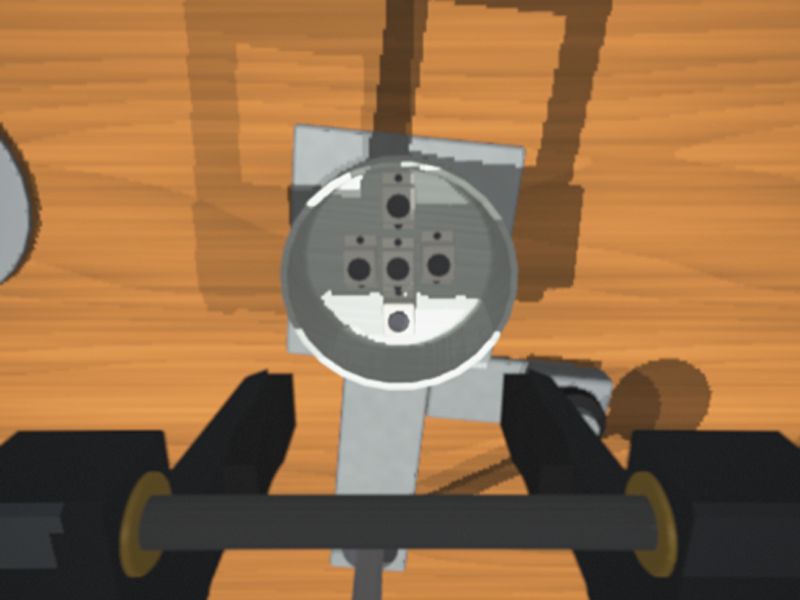

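The wrist view shows all five sensors standing in the dish, with bosses at (398,205), (359,268), (398,268), (438,265) and (398,321). The highest point is 39 mm, well below the 59 mm the cover needs. I'll move on to the cover.

Request:
{"op": "drive_tool", "data": {
  "targets": [
    {"turn": [0, 0, 0], "travel": [0.0117, -0.189, 0], "gripper": -0.5},
    {"turn": [0, 0, 0], "travel": [0.0117, -0.189, 0], "gripper": -0.5},
    {"turn": [0, 0, 0], "travel": [0.0117, -0.189, 0], "gripper": -0.5},
    {"turn": [0, 0, 0], "travel": [0.0117, -0.189, 0], "gripper": -0.5},
    {"turn": [0, 0, 0], "travel": [0.0117, -0.189, 0], "gripper": -0.5},
    {"turn": [0, 0, 0], "travel": [0.0117, -0.189, 0], "gripper": -0.5},
    {"turn": [0, 0, 0], "travel": [0.0117, -0.189, 0], "gripper": -0.5},
    {"turn": [0, 0, 0], "travel": [0.0117, -0.189, 0], "gripper": -0.5},
    {"turn": [0, 0, 0], "travel": [0.0117, -0.189, 0], "gripper": -0.5},
    {"turn": [0, 0, 0], "travel": [0, 0, 0], "gripper": -0.5},
    {"turn": [0, 0, 0], "travel": [0, 0, 0], "gripper": -0.5},
    {"turn": [0, 0, 0], "travel": [0, 0, 0], "gripper": -0.5}
  ]
}}

```text
t: 39.1
eef_pos: [0.4674, -0.2713, 0.1895]
eef_rot: [3.14, -0.002, 3.141]
ft_force: [-0.5, -0.3, 0.1]
gripper_width: 0.749
grasp_force: 0.0
```

```bash
cat > cov.py <<'E'
from h import *
def cover(P,p,X,cx,cy):
    z=X[...,2];sp=p.max(2)-p.min(2);x,y=X[...,0],X[...,1];n=np.hypot(x-cx,y-cy)
    k=((z>.005)&(z<.05)&(sp<30)&(n<.085)).astype(np.uint8)
    k=cv2.morphologyEx(k,cv2.MORPH_OPEN,np.ones((3,3)));cs=max(cv2.findContours(k,0,cv2.CHAIN_APPROX_NONE)[0],key=cv2.contourArea)
    W=plane(P,cs.reshape(-1,2),.011)[:,:2];c,r=circ(W)
    for _ in range(4):
        W=W[abs(np.hypot(*(W-c).T)-r)<.003];c,r=circ(W)
    kk=(p.mean(2)<80)&(z>.036)&(z<.043)&(n<.03)
    print("cover",len(W),c.round(4),r.round(4),"knob top",kk.sum(),X[kk].mean(0).round(4));return c
E
python3 - <<'E'
from cov import *
print(ctrl.get_obs()["eef_pos"])
P,p,d,X=snap("wrist");c=cover(P,p,X,.467,-.272);print(goal([*c,.0145],np.pi))
sensors(X,p,(.3,.9,-.6,-.05),P)
E
```

```text
[ 0.46736831 -0.27128731  0.1894963 ]
cover 99 [ 0.4539 -0.239 ] 0.059 knob top 0 [nan nan nan]
(array([0.068, 0.16 , 0.877]), array([ 0.0005, -0.0004,  0.0001]))
px [ 4. 67.] n 135 rect 377 -496 [2.4, 14.2] yaw 0.201 boss 1 None top [ 0.3836 -0.4943  0.0176]
px [300. 141.] n 14940 rect 449 -227 [135.0, 136.6] yaw 1.568 boss 91 [ 0.4413 -0.2326  0.023 ] top [ 0.4422 -0.2311  0.0216]
px [ 8. 90.] n 133 rect 397 -492 [2.6, 7.6] yaw 0.206 boss 51 [ 0.3981 -0.4915  0.023 ] top [ 0.3973 -0.4923  0.0213]
px [359. 376.] n 173 rect 732 -144 [7.7, 41.9] yaw -1.528 boss 0 None top [ 0.7329 -0.1514  0.0167]
px [332. 378.] n 91 rect 736 -177 [6.2, 21.2] yaw -1.513 boss 0 None top [ 0.7354 -0.1769  0.0168]
px [309. 379.] n 130 rect 738 -205 [5.6, 31.2] yaw -1.501 boss 0 None top [ 0.7375 -0.211   0.0168]cov.py:10: RuntimeWarning: Mean of empty slice.
  print("cover",len(W),c.round(4),r.round(4),"knob top",kk.sum(),X[kk].mean(0).round(4));return c
  ret = um.true_divide(
```

```bash
python3 - <<'E'
from cov import *
P,p,d,X=snap("wrist","w7");c=cover(P,p,X,.449,-.228);print(goal([*c,.0145],np.pi))
E
```

```text
cover 400 [ 0.449  -0.2268] 0.0675 knob top 404 [ 0.4485 -0.2269  0.0381]
(array([0.093, 0.221, 0.879]), array([ 0.0003, -0.0003,  0.0002]))
```

View pics/w7.png

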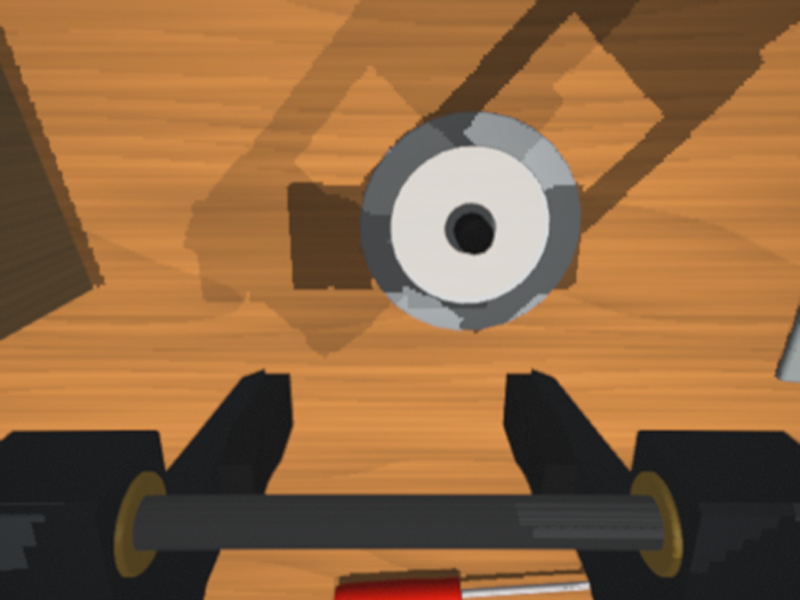

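The cover has been knocked about 5 cm and is now centred at (470,220) px, or (0.449,-0.227) with radius 67.5 mm. The next script also checks that the look-alike hasn't moved from its original place.

Request:
{"op": "drive_tool", "data": {
  "targets": [
    {"turn": [0, 0, 0], "travel": [0.047, 0.11, 0], "gripper": -0.5},
    {"turn": [0, 0, 0], "travel": [0.047, 0.11, 0], "gripper": -0.5},
    {"turn": [0, 0, 0], "travel": [0, 0, 0], "gripper": -0.5},
    {"turn": [0, 0, 0], "travel": [0, 0, 0], "gripper": -0.5},
    {"turn": [0, 0, 0], "travel": [0, 0, 0], "gripper": -0.5}
  ],
  "squeeze": 40
}}

```text
t: 39.7
eef_pos: [0.4497, -0.229, 0.1911]
eef_rot: [-3.141, 0.001, 3.141]
ft_force: [-0.2, -0.4, -0.6]
gripper_width: 0.751
grasp_force: 0.0
```

```bash
python3 - <<'E'
from cov import *
P,p,d,X=snap("wrist");c=cover(P,p,X,.449,-.227);print(goal([*c,.0145],np.pi))
P,p,d,X=snap("scene");k=(np.hypot(X[...,0]-.305,X[...,1]+.275)<.03);print("decoy z",np.median(X[k],0),k.sum());cover(P,p,X,.305,-.275)
E
```

```text
cover 389 [ 0.4488 -0.2264] 0.0676 knob top 376 [ 0.4483 -0.2264  0.0381]
(array([0.005, 0.014, 0.882]), array([-0.0002,  0.0002, -0.0002]))
decoy z [ 0.30523127 -0.27455974  0.00539853] 192
cover 26 [ 0.2627 -0.274 ] 0.0519 knob top 0 [nan nan nan]cov.py:10: RuntimeWarning: Mean of empty slice.
  print("cover",len(W),c.round(4),r.round(4),"knob top",kk.sum(),X[kk].mean(0).round(4));return c
  ret = um.true_divide(
```

Request:
{"op": "drive_tool", "data": {
  "targets": [
    {"turn": [0, 0, 0], "travel": [0.006, 0.013, 0.17], "gripper": -0.5},
    {"turn": [0, 0, 0], "travel": [0, 0, 0.17], "gripper": -0.5},
    {"turn": [0, 0, 0], "travel": [0, 0, 0.17], "gripper": -0.5},
    {"turn": [0, 0, 0], "travel": [0, 0, 0.17], "gripper": -0.5},
    {"turn": [0, 0, 0], "travel": [0, 0, 0.13], "gripper": -0.5},
    {"turn": [0, 0, 0], "travel": [0, 0, 0.072], "gripper": -0.5},
    {"turn": [0, 0, 0], "travel": [0, 0, 0], "gripper": 1},
    {"turn": [0, 0, 0], "travel": [0, 0, 0], "gripper": 1},
    {"turn": [0, 0, 0], "travel": [0, 0, 0], "gripper": 1},
    {"turn": [0, 0, 0], "travel": [0, 0, 0], "gripper": 1},
    {"turn": [0, 0, 0], "travel": [0, 0, 0], "gripper": 1},
    {"turn": [0, 0, 0], "travel": [0, 0, 0], "gripper": 1},
    {"turn": [0, 0, 0], "travel": [0, 0, 0], "gripper": 1},
    {"turn": [0, 0, 0], "travel": [0, 0, 0], "gripper": 1},
    {"turn": [0, 0, 0], "travel": [0, 0, 0], "gripper": 1},
    {"turn": [0, 0, 0], "travel": [0, 0, 0], "gripper": 1}
  ],
  "squeeze": 40
}}

```text
t: 41.4
eef_pos: [0.4481, -0.2261, 0.0147]
eef_rot: [-3.141, 0.0, 3.141]
ft_force: [-1.5, 1.0, 5.1]
gripper_width: 0.233
grasp_force: 40.0
```

Request:
{"op": "drive_tool", "data": {
  "targets": [
    {"turn": [0, 0, 0], "travel": [0, 0, -0.06], "gripper": 1},
    {"turn": [0, 0, 0], "travel": [0, 0, -0.12], "gripper": 1},
    {"turn": [0, 0, 0], "travel": [0, 0, -0.12], "gripper": 1},
    {"turn": [0, 0, 0], "travel": [0, 0, -0.12], "gripper": 1},
    {"turn": [0, 0, 0], "travel": [0, 0, -0.08], "gripper": 1},
    {"turn": [0, 0, 0], "travel": [0, 0, 0], "gripper": 1},
    {"turn": [0, 0, 0], "travel": [0, 0, 0], "gripper": 1},
    {"turn": [0, 0, 0], "travel": [0, 0, 0], "gripper": 1}
  ]
}}

```text
t: 42.2
eef_pos: [0.4471, -0.2254, 0.1131]
eef_rot: [3.14, -0.002, 3.141]
ft_force: [-0.7, 0.3, -1.5]
gripper_width: 0.239
grasp_force: 40.0
```

```bash
python3 - <<'E'
from h import *
print(ctrl.get_obs()["eef_pos"],goal([.4892,.0679,.115],np.pi))
E
```

```text
[ 0.44706819 -0.22537112  0.1131344 ] (array([-0.209,  1.467, -0.008]), array([ 0.0005, -0.0005, -0.0003]))
```

Request:
{"op": "drive_tool", "data": {
  "targets": [
    {"turn": [0, 0, 0], "travel": [-0.0209, 0.1467, 0], "gripper": 1},
    {"turn": [0, 0, 0], "travel": [-0.0209, 0.1467, 0], "gripper": 1},
    {"turn": [0, 0, 0], "travel": [-0.0209, 0.1467, 0], "gripper": 1},
    {"turn": [0, 0, 0], "travel": [-0.0209, 0.1467, 0], "gripper": 1},
    {"turn": [0, 0, 0], "travel": [-0.0209, 0.1467, 0], "gripper": 1},
    {"turn": [0, 0, 0], "travel": [-0.0209, 0.1467, 0], "gripper": 1},
    {"turn": [0, 0, 0], "travel": [-0.0209, 0.1467, 0], "gripper": 1},
    {"turn": [0, 0, 0], "travel": [-0.0209, 0.1467, 0], "gripper": 1},
    {"turn": [0, 0, 0], "travel": [-0.0209, 0.1467, 0], "gripper": 1},
    {"turn": [0, 0, 0], "travel": [-0.0209, 0.1467, 0], "gripper": 1},
    {"turn": [0, 0, 0], "travel": [0, 0, 0], "gripper": 1},
    {"turn": [0, 0, 0], "travel": [0, 0, 0], "gripper": 1},
    {"turn": [0, 0, 0], "travel": [0, 0, 0], "gripper": 1}
  ]
}}

```text
t: 43.5
eef_pos: [0.4894, 0.0667, 0.1136]
eef_rot: [-3.141, -0.002, 3.14]
ft_force: [-0.6, -0.5, -2.3]
gripper_width: 0.241
grasp_force: 40.0
```

```bash
python3 - <<'E'
from h import *
o=ctrl.get_obs();print(o["eef_pos"],o["eef_rot"],goal([.4892,.0679,.115],np.pi))
P,p,d,X=snap("wrist","w8");z=X[...,2];e=o["eef_pos"]
k=(abs(z-.105)<.02)&(np.hypot(X[...,0]-e[0],X[...,1]-e[1])<.08)&(np.hypot(X[...,0]-e[0],X[...,1]-e[1])>.02)&(X[...,0]<e[0]-.012)
k=cv2.morphologyEx(k.astype(np.uint8),cv2.MORPH_OPEN,np.ones((3,3)))>0
Q=X[k];A=np.c_[Q[:,:2]-e[:2],np.ones(len(Q))];print("plane tilt,z",np.linalg.lstsq(A,Q[:,2],rcond=None)[0].round(4),len(Q))
zt=np.median(Q[:,2]);cs=max(cv2.findContours(k.astype(np.uint8),0,cv2.CHAIN_APPROX_NONE)[0],key=cv2.contourArea)
W=plane(P,cs.reshape(-1,2),zt)[:,:2];W=W[np.hypot(*(W-e[:2]).T)>.06]
c,r=circ(W)
for _ in range(4):
    W=W[abs(np.hypot(*(W-c).T)-r)<.003];c,r=circ(W)
print("disc",len(W),zt,c,r)
E
```

```text
[0.48935924 0.06672864 0.11357996] [-3.14141784e+00 -1.50862399e-03  3.14048172e+00] (array([ 0.001,  0.006, -0.007]), array([-0.0001, -0.0005, -0.0004]))
plane tilt,z [-0.0124  0.0011  0.1084] 23796
disc 378 0.10890261780789674 [0.4891818  0.06638821] 0.06721761293392023
```

View pics/w8.png

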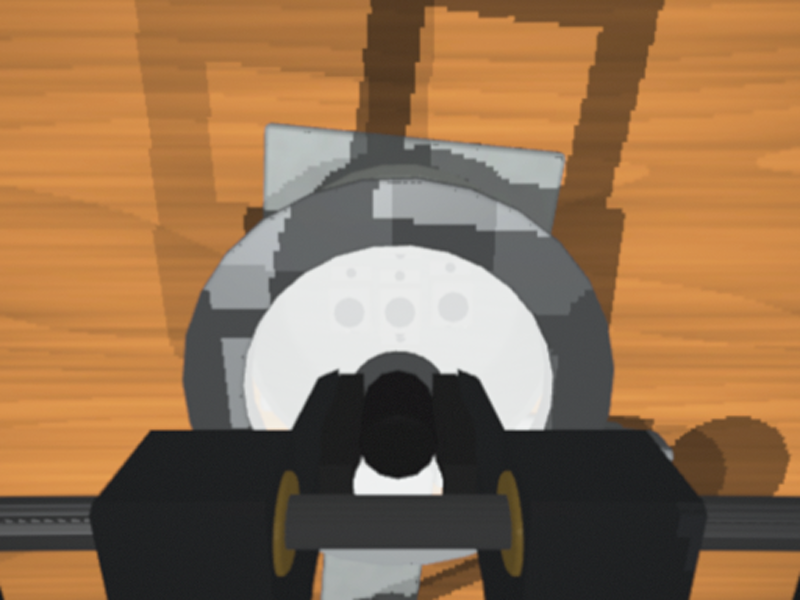

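The cover is held level (tilt under 1°) with its centre 1.5 mm from the dish centre in y, and the sensor bosses show through the pane at (349,312), (400,312) and (453,306). I'll correct the offset and lower it.

Request:
{"op": "drive_tool", "data": {
  "targets": [
    {"turn": [0, 0, 0], "travel": [0, 0.007, 0.05], "gripper": 1},
    {"turn": [0, 0, 0], "travel": [0, 0, 0.05], "gripper": 1},
    {"turn": [0, 0, 0], "travel": [0, 0, 0.05], "gripper": 1},
    {"turn": [0, 0, 0], "travel": [0, 0, 0.03], "gripper": 1},
    {"turn": [0, 0, 0], "travel": [0, 0, 0.015], "gripper": 1},
    {"turn": [0, 0, 0], "travel": [0, 0, 0], "gripper": 1},
    {"turn": [0, 0, 0], "travel": [0, 0, 0], "gripper": 1}
  ]
}}

```text
t: 44.25
eef_pos: [0.4901, 0.0687, 0.0754]
eef_rot: [-3.142, 0.0, 3.141]
ft_force: [-0.1, 0.1, -2.2]
gripper_width: 0.233
grasp_force: 40.0
```

Request:
{"op": "drive_tool", "data": {
  "targets": [
    {"turn": [0, 0, 0], "travel": [0, 0, 0.006], "gripper": 1},
    {"turn": [0, 0, 0], "travel": [0, 0, 0.004], "gripper": 1},
    {"turn": [0, 0, 0], "travel": [0, 0, 0], "gripper": 1},
    {"turn": [0, 0, 0], "travel": [0, 0, 0], "gripper": 1}
  ]
}}

```text
t: 44.65
eef_pos: [0.4903, 0.0688, 0.0738]
eef_rot: [-3.142, 0.001, 3.141]
ft_force: [-1.1, 0.5, 1.9]
gripper_width: 0.239
grasp_force: 40.0
```

Request:
{"op": "drive_tool", "data": {
  "targets": [
    {"turn": [0, 0, 0], "travel": [0, 0, 0], "gripper": 0.2},
    {"turn": [0, 0, 0], "travel": [0, 0, 0], "gripper": 0.2},
    {"turn": [0, 0, 0], "travel": [0, 0, 0], "gripper": -0.2},
    {"turn": [0, 0, 0], "travel": [0, 0, 0], "gripper": -0.2},
    {"turn": [0, 0, 0], "travel": [0, 0, 0], "gripper": -0.2},
    {"turn": [0, 0, 0], "travel": [0, 0, -0.1], "gripper": -0.5},
    {"turn": [0, 0, 0], "travel": [0, 0, -0.2], "gripper": -1},
    {"turn": [0, 0, 0], "travel": [0, 0, -0.2], "gripper": -1},
    {"turn": [0, 0, 0], "travel": [0, 0, -0.2], "gripper": -1},
    {"turn": [0, 0, 0], "travel": [0, 0, -0.2], "gripper": -1},
    {"turn": [0, 0, 0], "travel": [0, 0, -0.2], "gripper": -1},
    {"turn": [0, 0, 0], "travel": [0, 0, 0], "gripper": -1},
    {"turn": [0, 0, 0], "travel": [0, 0, 0], "gripper": -1}
  ]
}}

```text
t: 45.95
eef_pos: [0.4903, 0.0687, 0.294]
eef_rot: [-3.141, 0.002, 3.141]
ft_force: [0.1, -0.2, -0.7]
gripper_width: 1.002
grasp_force: 0.0
```

```bash
python3 - <<'E'
from h import *
o=ctrl.get_obs();print(o["eef_pos"]);P,p,d,X=snap("wrist","w9");z=X[...,2];n=np.hypot(X[...,0]-.489,X[...,1]-.068)
k=(z>.062)&(z<.08)&(n<.085)&(n>.02);Q=X[k];A=np.c_[Q[:,:2]-[.489,.068],np.ones(len(Q))]
print("tilt,z",np.linalg.lstsq(A,Q[:,2],rcond=None)[0].round(4),len(Q))
kk=((z>.062)&(z<.12)&(n<.085)).astype(np.uint8);cs=max(cv2.findContours(kk,0,cv2.CHAIN_APPROX_NONE)[0],key=cv2.contourArea)
W=plane(P,cs.reshape(-1,2),.070)[:,:2];c,r=circ(W)
for _ in range(4):
    W=W[abs(np.hypot(*(W-c).T)-r)<.003];c,r=circ(W)
print("disc",len(W),c,r)
k=(p.mean(2)<80)&(z>.094)&(z<.105)&(n<.03);print("knob",k.sum(),X[k].mean(0))
# lamp post fresh from scene and wrist
P,p,d,X=snap("scene");z=X[...,2]
k=(z>.196)&(z<.212)&(np.hypot(X[...,0]-.71,X[...,1]-.049)<.03);print("post",k.sum(),X[k].mean(0))
k=(z>.225)&(z<.25)&(np.hypot(X[...,0]-.606,X[...,1]-.24)<.03);print("handle",k.sum(),X[k].mean(0))
print(goal([.607,.242,.30],2.075))
E
```

```text
[0.49027599 0.0687278  0.29404971]
tilt,z [-0.0001 -0.0002  0.0689] 10583
disc 344 [0.49087188 0.06855494] 0.06763615033968935
knob 300 [0.49010621 0.0684643  0.09714633]
post 212 [0.71058224 0.04954285 0.20160499]
handle 83 [0.61008659 0.24197453 0.23650891]
(array([-0.589,  0.866, -0.042]), array([-0.0004, -0.0007,  0.3393]))
```

Request:
{"op": "drive_tool", "data": {
  "targets": [
    {"turn": [0, 0, 0], "travel": [-0.098, 0.1445, -0.007], "gripper": -1},
    {"turn": [0, 0, 0], "travel": [-0.098, 0.1445, 0], "gripper": -1},
    {"turn": [0, 0, 0], "travel": [-0.098, 0.1445, 0], "gripper": -1},
    {"turn": [0, 0, 0], "travel": [-0.098, 0.1445, 0], "gripper": -1},
    {"turn": [0, 0, 0], "travel": [-0.098, 0.1445, 0], "gripper": -1},
    {"turn": [0, 0, 0], "travel": [-0.098, 0.1445, 0], "gripper": -1},
    {"turn": [0, 0, 0.0424], "travel": [0, 0, 0], "gripper": -1},
    {"turn": [0, 0, 0.0424], "travel": [0, 0, 0], "gripper": -1},
    {"turn": [0, 0, 0.0424], "travel": [0, 0, 0], "gripper": -1},
    {"turn": [0, 0, 0.0424], "travel": [0, 0, 0], "gripper": -1},
    {"turn": [0, 0, 0.0424], "travel": [0, 0, 0], "gripper": -1},
    {"turn": [0, 0, 0.0424], "travel": [0, 0, 0], "gripper": -1},
    {"turn": [0, 0, 0.0424], "travel": [0, 0, 0], "gripper": -1},
    {"turn": [0, 0, 0.0424], "travel": [0, 0, 0], "gripper": -1},
    {"turn": [0, 0, 0], "travel": [0, 0, 0], "gripper": -1},
    {"turn": [0, 0, 0], "travel": [0, 0, 0], "gripper": -1},
    {"turn": [0, 0, 0], "travel": [0, 0, 0], "gripper": -1}
  ]
}}

```text
t: 47.75
eef_pos: [0.6073, 0.242, 0.2937]
eef_rot: [-3.14, -0.0, 2.078]
ft_force: [0.4, 0.3, 0.4]
gripper_width: 1.0
grasp_force: 0.0
```

```bash
cat > lamp.py <<'E'
from h import *
def lamp(cx,cy):
    P,p,d,X=snap("wrist");z=X[...,2];n=np.hypot(X[...,0]-cx,X[...,1]-cy);br=p.mean(2)
    k=(br<80)&(z>.237)&(z<.2435)&(n<.03)
    h=X[k].mean(0)
    w=((z>.155)&(z<.25)&(n<.055)).astype(np.uint8);k2=(z>.19)&(z<.2)&(n<.05)&(br>90)
    q=X[k2][:,:2]
    print("handle top",k.sum(),h.round(4),"head",k2.sum(),q.mean(0).round(4));return h
E
python3 - <<'E'
from lamp import *
o=ctrl.get_obs();print(o["eef_pos"],o["eef_rot"]);h=lamp(.607,.242);print(goal([h[0],h[1],.203],2.065))
E
```

```text
[0.60732642 0.24198087 0.29368523] [-3.14004673e+00 -4.97906352e-04  2.07775359e+00]
handle top 551 [0.6055 0.2417 0.2392] head 2644 [0.6071 0.2386]
(array([ 0.003, -0.009,  0.455]), array([-0.0003, -0.0001,  0.0039]))
```

Request:
{"op": "drive_tool", "data": {
  "targets": [
    {"turn": [0, 0, 0.004], "travel": [0.003, -0.008, 0.15], "gripper": -1},
    {"turn": [0, 0, 0], "travel": [0, 0, 0.15], "gripper": -1},
    {"turn": [0, 0, 0], "travel": [0, 0, 0.155], "gripper": -1},
    {"turn": [0, 0, 0], "travel": [0, 0, 0], "gripper": 1},
    {"turn": [0, 0, 0], "travel": [0, 0, 0], "gripper": 1},
    {"turn": [0, 0, 0], "travel": [0, 0, 0], "gripper": 1},
    {"turn": [0, 0, 0], "travel": [0, 0, 0], "gripper": 1},
    {"turn": [0, 0, 0], "travel": [0, 0, 0], "gripper": 1},
    {"turn": [0, 0, 0], "travel": [0, 0, 0], "gripper": 1},
    {"turn": [0, 0, 0], "travel": [0, 0, 0], "gripper": 1},
    {"turn": [0, 0, 0], "travel": [0, 0, 0], "gripper": 1},
    {"turn": [0, 0, 0], "travel": [0, 0, 0], "gripper": 1},
    {"turn": [0, 0, 0], "travel": [0, 0, 0], "gripper": 1},
    {"turn": [0, 0, 0], "travel": [0, 0, 0], "gripper": 1},
    {"turn": [0, 0, 0], "travel": [0, 0, 0], "gripper": 1}
  ],
  "squeeze": 20
}}

```text
t: 49.3
eef_pos: [0.6059, 0.2418, 0.2037]
eef_rot: [-3.141, -0.0, 2.063]
ft_force: [-0.9, -1.2, 0.3]
gripper_width: 0.195
grasp_force: 20.0
```

Request:
{"op": "drive_tool", "data": {
  "targets": [
    {"turn": [0, 0, -0.0263], "travel": [-0.0038, -0.091, 0], "gripper": 1},
    {"turn": [0, 0, -0.0263], "travel": [-0.0038, -0.091, 0], "gripper": 1},
    {"turn": [0, 0, -0.0263], "travel": [-0.0038, -0.091, 0], "gripper": 1},
    {"turn": [0, 0, -0.0263], "travel": [-0.0038, -0.091, 0], "gripper": 1},
    {"turn": [0, 0, -0.0263], "travel": [-0.0038, -0.091, 0], "gripper": 1},
    {"turn": [0, 0, -0.0263], "travel": [-0.0038, -0.091, 0], "gripper": 1},
    {"turn": [0, 0, -0.0263], "travel": [-0.0038, -0.091, 0], "gripper": 1},
    {"turn": [0, 0, -0.0263], "travel": [-0.0038, -0.091, 0], "gripper": 1},
    {"turn": [0, 0, -0.0263], "travel": [-0.0038, -0.091, 0], "gripper": 1},
    {"turn": [0, 0, -0.0263], "travel": [-0.0038, -0.091, 0], "gripper": 1},
    {"turn": [0, 0, -0.0263], "travel": [-0.0038, -0.091, 0], "gripper": 1},
    {"turn": [0, 0, 0], "travel": [0, 0, 0], "gripper": 1},
    {"turn": [0, 0, 0], "travel": [0, 0, 0], "gripper": 1},
    {"turn": [0, 0, 0], "travel": [0, 0, 0], "gripper": 1}
  ]
}}

```text
t: 50.7
eef_pos: [0.4912, 0.0845, 0.2036]
eef_rot: [-3.141, -0.004, 2.971]
ft_force: [-7.2, -1.0, 4.5]
gripper_width: 0.201
grasp_force: 20.0
```

```bash
python3 - <<'E'
from h import *
o=ctrl.get_obs();print(o["eef_pos"],o["eef_rot"],o["ft_force"]);print(goal([.4892,.0679,.203],3.047))
E
```

```text
[0.49117963 0.08451846 0.20357083] [-3.14073493 -0.00367294  2.97138144] [-7.15448833 -1.00797948  4.5324915 ]
(array([-0.004, -0.084,  0.003]), array([-0.0002, -0.0012, -0.0241]))
```

Request:
{"op": "drive_tool", "data": {
  "targets": [
    {"turn": [0, 0, -0.012], "travel": [-0.001, -0.042, 0], "gripper": 1},
    {"turn": [0, 0, -0.012], "travel": [-0.001, -0.042, 0], "gripper": 1},
    {"turn": [0, 0, 0], "travel": [0, 0, 0], "gripper": 1},
    {"turn": [0, 0, 0], "travel": [0, 0, 0], "gripper": 1},
    {"turn": [0, 0, 0], "travel": [0, 0, 0], "gripper": 1}
  ]
}}

```text
t: 51.2
eef_pos: [0.4889, 0.0679, 0.2036]
eef_rot: [-3.141, -0.004, 3.047]
ft_force: [-7.0, -2.2, 5.0]
gripper_width: 0.2
grasp_force: 20.0
```

Request:
{"op": "drive_tool", "data": {
  "targets": [
    {"turn": [0, 0, 0], "travel": [0, 0, 0], "gripper": -0.2},
    {"turn": [0, 0, 0], "travel": [0, 0, 0], "gripper": -0.2},
    {"turn": [0, 0, 0], "travel": [0, 0, 0], "gripper": -0.2},
    {"turn": [0, 0, 0], "travel": [0, 0, 0], "gripper": -0.2},
    {"turn": [0, 0, 0], "travel": [0, 0, 0], "gripper": -0.2},
    {"turn": [0, 0, 0], "travel": [0, 0, -0.15], "gripper": -0.2},
    {"turn": [0, 0, 0], "travel": [0, 0, -0.15], "gripper": -0.2},
    {"turn": [0, 0, 0], "travel": [0, 0, -0.15], "gripper": -1},
    {"turn": [0, 0, 0], "travel": [0, 0, 0], "gripper": -1},
    {"turn": [0, 0, 0], "travel": [0, 0, 0], "gripper": -1},
    {"turn": [0, 0, 0], "travel": [0, 0, 0], "gripper": -1}
  ]
}}

```text
t: 52.3
eef_pos: [0.49, 0.0681, 0.2923]
eef_rot: [-3.142, -0.002, 3.047]
ft_force: [-0.3, -0.2, -0.9]
gripper_width: 0.94
grasp_force: 0.0
```

```bash
python3 - <<'E'
from lamp import *
o=ctrl.get_obs();print(o["eef_pos"],o["eef_rot"]);h=lamp(.489,.068)
P,p,d,X=snap("scene");z=X[...,2];x,y=X[...,0],X[...,1]
k=(z>.222)&(z<.25)&(np.hypot(x-.489,y-.068)<.03)&(p.mean(2)<80);print("scene handle",k.sum(),X[k].mean(0))
n=np.hypot(x-.49,y-.068);k=(z>.063)&(z<.075)&(n<.085)
kk=k.astype(np.uint8)
q=X[k];print("cover",k.sum(),q.mean(0))
E
```

```text
[0.48998932 0.06809746 0.29230935] [-3.14158518e+00 -2.14562753e-03  3.04690027e+00]
handle top 536 [0.4882 0.0677 0.2392] head 2676 [0.4923 0.0674]
scene handle 56 [0.49453421 0.07058312 0.23486171]
cover 1501 [0.50074625 0.07379875 0.06889881]
```

```bash
python3 - <<'E'
from h import *
print(goal([.5896,.1793,.292],np.pi/2))
E
```

```text
(array([-0.444,  0.601, -0.001]), array([-0.0006, -0.0007,  0.4698]))
```

Request:
{"op": "drive_tool", "data": {
  "targets": [
    {"turn": [0, 0, 0], "travel": [-0.111, 0.15, 0], "gripper": 1},
    {"turn": [0, 0, 0], "travel": [-0.111, 0.15, 0], "gripper": 1},
    {"turn": [0, 0, 0], "travel": [-0.111, 0.15, 0], "gripper": 1},
    {"turn": [0, 0, 0], "travel": [-0.111, 0.15, 0], "gripper": 1},
    {"turn": [0, 0, 0.0427], "travel": [0, 0, 0], "gripper": 1},
    {"turn": [0, 0, 0.0427], "travel": [0, 0, 0], "gripper": 1},
    {"turn": [0, 0, 0.0427], "travel": [0, 0, 0], "gripper": 1},
    {"turn": [0, 0, 0.0427], "travel": [0, 0, 0], "gripper": 1},
    {"turn": [0, 0, 0.0427], "travel": [0, 0, 0], "gripper": 1},
    {"turn": [0, 0, 0.0427], "travel": [0, 0, 0], "gripper": 1},
    {"turn": [0, 0, 0.0427], "travel": [0, 0, 0], "gripper": 1},
    {"turn": [0, 0, 0.0427], "travel": [0, 0, 0], "gripper": 1},
    {"turn": [0, 0, 0.0427], "travel": [0, 0, 0], "gripper": 1},
    {"turn": [0, 0, 0.0427], "travel": [0, 0, 0], "gripper": 1},
    {"turn": [0, 0, 0.0427], "travel": [0, 0, 0], "gripper": 1},
    {"turn": [0, 0, 0], "travel": [0, 0, 0], "gripper": 1},
    {"turn": [0, 0, 0], "travel": [0, 0, 0], "gripper": 1},
    {"turn": [0, 0, 0], "travel": [0, 0, 0], "gripper": 1}
  ]
}}

```text
t: 54.2
eef_pos: [0.5903, 0.1791, 0.2932]
eef_rot: [-3.141, 0.0, 1.574]
ft_force: [-0.1, -0.1, 0.1]
gripper_width: 0.004
grasp_force: 0.0
```

```bash
python3 - <<'E'
from h import *
o=ctrl.get_obs();print(o["eef_pos"],o["eef_rot"],o["gripper_width"])
P,p,d,X=snap("wrist");z=X[...,2];x,y=X[...,0],X[...,1];n=np.hypot(x-.59,y-.179)
k=(z>.0495)&(z<.056)&(n<.03);print("button top",k.sum(),X[k].mean(0),X[k].std(0),circ(X[k][:,:2]))
print(goal([X[k][:,0].mean(),X[k][:,1].mean(),.055],np.pi/2))
P,p,d,X=snap("top")
cv2.imwrite("pics/t2.png",cv2.resize(p[90:290,150:390,::-1].astype(np.uint8),(720,600),interpolation=cv2.INTER_CUBIC))
E
```

```text
[0.59025953 0.17906477 0.29317678] [-3.14073376e+00  1.28057669e-04  1.57390493e+00] 0.003715032686963259
button top 398 [0.59097598 0.1794964  0.05104783] [0.00659231 0.00666547 0.00078445] (array([0.59095196, 0.17937985]), np.float64(0.009375563118506344))
(array([0.002, 0.004, 1.192]), array([-0.0002,  0.    ,  0.0008]))
```

View pics/t2.png

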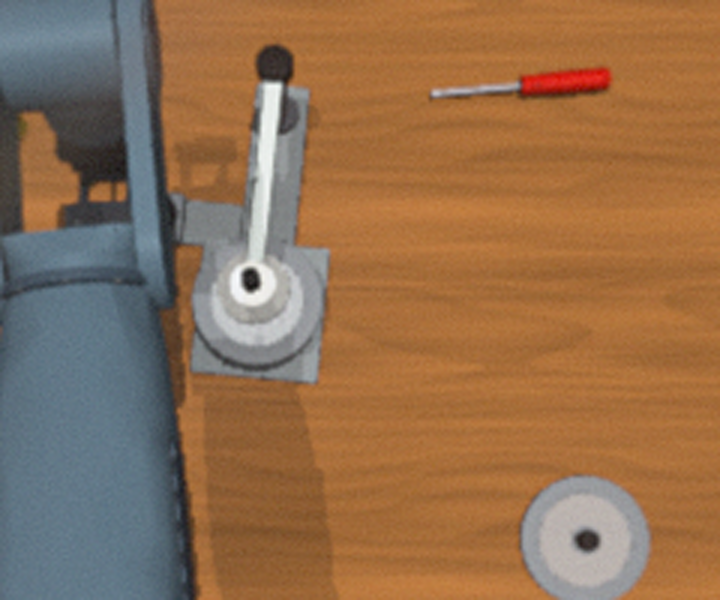

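The top crop shows the lamp head at (250,280) over the covered dish, the screwdriver untouched, and the look-alike cover still at (587,540). The button is at (0.591,0.1795,0.051), as predicted. I'll descend onto it.

Request:
{"op": "drive_tool", "data": {
  "targets": [
    {"turn": [0, 0, 0], "travel": [0.002, 0.004, 0.19], "gripper": 1},
    {"turn": [0, 0, 0], "travel": [0, 0, 0.19], "gripper": 1},
    {"turn": [0, 0, 0], "travel": [0, 0, 0.19], "gripper": 1},
    {"turn": [0, 0, 0], "travel": [0, 0, 0.19], "gripper": 1},
    {"turn": [0, 0, 0], "travel": [0, 0, 0.19], "gripper": 1},
    {"turn": [0, 0, 0], "travel": [0, 0, 0.18], "gripper": 1},
    {"turn": [0, 0, 0], "travel": [0, 0, 0], "gripper": 1},
    {"turn": [0, 0, 0], "travel": [0, 0, 0], "gripper": 1}
  ]
}}

```text
t: 55.1
eef_pos: [0.5911, 0.1795, 0.0679]
eef_rot: [-3.141, 0.0, 1.572]
ft_force: [0.6, 0.1, 0.9]
gripper_width: 0.003
grasp_force: 0.0
```

Request:
{"op": "drive_tool", "data": {
  "targets": [
    {"turn": [0, 0, 0], "travel": [0, 0, 0.03], "gripper": 1},
    {"turn": [0, 0, 0], "travel": [0, 0, 0.03], "gripper": 1},
    {"turn": [0, 0, 0], "travel": [0, 0, 0.02], "gripper": 1},
    {"turn": [0, 0, 0], "travel": [0, 0, 0.01], "gripper": 1},
    {"turn": [0, 0, 0], "travel": [0, 0, 0], "gripper": 1},
    {"turn": [0, 0, 0], "travel": [0, 0, 0], "gripper": 1}
  ]
}}

```text
t: 55.7
eef_pos: [0.5918, 0.1796, 0.0503]
eef_rot: [3.14, -0.0, 1.571]
ft_force: [1.4, -0.7, 2.4]
gripper_width: 0.0
grasp_force: 1.3
```

Contact. Pressing on.

Request:
{"op": "drive_tool", "data": {
  "targets": [
    {"turn": [0, 0, 0], "travel": [0, 0, 0.01], "gripper": 1},
    {"turn": [0, 0, 0], "travel": [0, 0, 0.01], "gripper": 1},
    {"turn": [0, 0, 0], "travel": [0, 0, 0.006], "gripper": 1},
    {"turn": [0, 0, 0], "travel": [0, 0, 0], "gripper": 1},
    {"turn": [0, 0, 0], "travel": [0, 0, 0], "gripper": 1}
  ]
}}

```text
t: 56.2
eef_pos: [0.5919, 0.1796, 0.0463]
eef_rot: [3.14, 0.0, 1.571]
ft_force: [-3.7, -1.1, 13.7]
gripper_width: 0.009
grasp_force: 7.2
```

Request:
{"op": "drive_tool", "data": {
  "targets": [
    {"turn": [0, 0, 0], "travel": [0, 0, 0.005], "gripper": 1},
    {"turn": [0, 0, 0], "travel": [0, 0, 0], "gripper": 1},
    {"turn": [0, 0, 0], "travel": [0, 0, 0], "gripper": 1}
  ]
}}

```text
t: 56.5
eef_pos: [0.5919, 0.1796, 0.0462]
eef_rot: [3.14, 0.0, 1.572]
ft_force: [-7.0, -1.4, 21.2]
gripper_width: 0.009
grasp_force: 10.4
```

Request:
{"op": "drive_tool", "data": {
  "targets": [
    {"turn": [0, 0, 0], "travel": [0, 0, -0.05], "gripper": 1},
    {"turn": [0, 0, 0], "travel": [0, 0, -0.15], "gripper": 1},
    {"turn": [0, 0, 0], "travel": [0, 0, -0.19], "gripper": 1},
    {"turn": [0, 0, 0], "travel": [0, 0, -0.19], "gripper": 1},
    {"turn": [0, 0, 0], "travel": [0, 0, -0.19], "gripper": 1},
    {"turn": [0, 0, 0], "travel": [0, 0, -0.19], "gripper": 1},
    {"turn": [0, 0, 0], "travel": [0, 0, -0.19], "gripper": 1},
    {"turn": [0, 0, 0], "travel": [0.15, 0, -0.1], "gripper": 1},
    {"turn": [0, 0, 0], "travel": [0.15, 0, 0], "gripper": 1},
    {"turn": [0, 0, 0], "travel": [0, 0, 0], "gripper": 1},
    {"turn": [0, 0, 0], "travel": [0, 0, 0], "gripper": 1}
  ]
}}

```text
t: 57.6
eef_pos: [0.5905, 0.2397, 0.2924]
eef_rot: [-3.14, 0.001, 1.573]
ft_force: [-0.7, -0.0, 0.5]
gripper_width: 0.005
grasp_force: 0.0
```

```bash
python3 - <<'E'
from h import *
f=np.load("/tmp/scene0.npz");P,p,d,X=snap("scene","fin");z=X[...,2];x,y=X[...,0],X[...,1]
k=(z>.222)&(z<.25)&(np.hypot(x-.489,y-.068)<.03)&(p.mean(2)<80);print("scene handle",k.sum(),X[k].mean(0))
n=np.hypot(x-.59,y-.179);k=(z>.046)&(z<.06)&(n<.013);print("button z",k.sum(),np.median(z[k]) if k.any() else 0)
n=np.hypot(x-.49,y-.068);k=(z>.06)&(z<.078)&(n<.066)&(n>.03);Q=X[k];print("cover plane",np.linalg.lstsq(np.c_[Q[:,:2]-[.49,.068],np.ones(len(Q))],Q[:,2],rcond=None)[0].round(4))
P,p,d,X=snap("wrist");z=X[...,2];k=(z>.237)&(z<.2435)&(np.hypot(X[...,0]-.489,X[...,1]-.068)<.03);print("wrist handle",k.sum(),X[k].mean(0) if k.any() else 0)
E
```

```text
scene handle 52 [0.49483967 0.07041279 0.23434334]
button z 70 0.05085979564037159
cover plane [-0.0018  0.0032  0.0691]
wrist handle 0 0
```

View pics/fin.png

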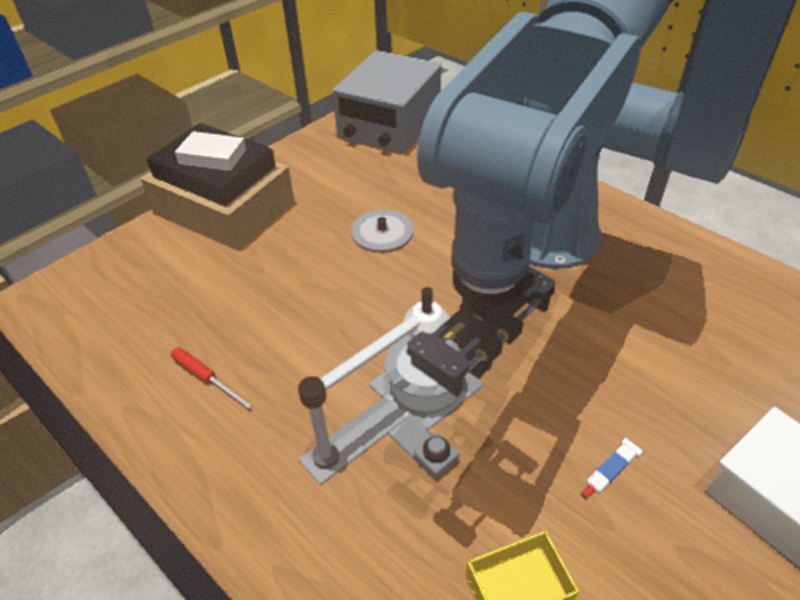

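The final scene view shows no sensors left on the bench. The cover is seated level at (425,375), the lamp head is over it at (428,315), and the button is back up at (436,448). The bystanders haven't moved and the arm is clear. The button bottomed at 46 mm under 21 N and then sprang back.

```bash
python3 -c "
from bench import ctrl
print(ctrl.hand_in())"
```

```text
the job is handed in; nothing more can be done
None
```

I handed the job in at about 58 s: all five sensors are in the dish, the cover is seated level, the lamp is centred back over it and the start button was pressed fully and released; no verdict came back.

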